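Turn the tasting plank over for serving

ROBOT

A 7-joint arm with a two-finger parallel gripper is mounted at the origin on a cart in front of the work surface, level with it; the furniture and walls round the work are solid. World frame = base frame: x ahead of the robot, y to its left, z up, the work surface at z = 0. Lengths are in m, angles in rad, forces in N, time in s.
With the tool pointing down it reaches from about 0.4 to 0.875 m from the base axis. Payload 19.3 kg.
Tool frame: the origin (TCP) lies at the very end of the fingers, on their centre line; the grasp point (between the pads) lies bot.grasp_offset behind it (bot.grasp_offset is the distance from the TCP to the grasp point, in m); z points along the fingers, y is the direction in which the jaws open and shut (so a half turn about z gives the same grasp; the last joint's range is limited). The gripper opens to 85 mm and grips with 20 to 120 N. Pads are 22 mm wide; open, the fingers measure 114 mm over their backs; the gripper's body (76 mm by 85 mm) begins 54 mm behind the grasp point. The pads swing forward as they close: fully open they stand 13 mm farther back than shut.
Start: joints at [1.051, 0.521, -0.036, 1.599, 0.021, 1.021, -0.113], TCP at [0.272, -0.563, 0.231] pointing down, gripper open.
Joint ranges: [-2.91, 2.91], [-0.3, 2.13], [-1.5, 1.42], [0.17, 2.43], [-1.26, 4.41], [0.16, 1.93], [-2.52, 2.52]. Speed limits (rad/s): [1.89, 1.89, 2.39, 2.39, 3.01, 3.01, 3.01].

INTERFACE

Orientations are given as [roll, pitch, yaw] about the fixed x, y, z axes, in that order (R = Rz(yaw) Ry(pitch) Rx(roll)).
In Python, from workcell import bot gives the robot as it stands. The module is installed in compiled form; this text tells all that it offers.
- The arm moves only by the shell command python3 -m handwheel 'ROWS' [OPENING] [FORCE]. ROWS is JSON, a list of rows, each a list of 6 numbers: the shift along the tool's x, y, z as a fraction of full scale, then the turn, a rotation vector about the tool's x, y, z as a fraction of full scale. In form: [[x, y, z, rx, ry, rz], ...]. A call has 1 to 8 rows; each row shifts and turns the commanded pose from where the row before left it, along the tool's axes as they then stand; what a row does not reach is not made up. Full scale, the value 1, is 0.025 m for a shift and 360 degrees for a turn. A row lasts 1/8 s, in which the tool goes at most 62.5 mm and 10.7 degrees, less where a joint would pass 70% of its speed; a pose out of reach is approached as far as the arm can. A call with a number of a shift or a turn outside -1 to 1 is refused whole. A call with a gripper value outside its range is refused whole. OPENING is the closure, from -1 (fully open) to 1 (shut), set as the call begins (- or left out, the last holds). The fingers move at their own pace and stop on an object; FORCE is the grip in N (left out, the last holds). Time passes only in rows, so rows that do not move let the fingers close. It gives the time, the measured TCP pose, the force and the opening at its end, in the units of the state.
- bot.observe(): the state, without advancing time (a new reading comes with each control period).
- bot.grab_frame(name): name is "scene" or "top" or "wrist"; returns a dict with "pixels" (420x560x3 uint8, blue, green, red), "vertical_fov" (degrees; the focal length in pixels is half the picture's height over the tangent of half this angle, whatever the lens; pixels are square), "cx", "cy" (the principal point, pixels), "R" (3x3) and "t" (3): a world point X has camera coordinates R X + t. Camera axes: x right, y down, z forward; pixel columns grow to the right and rows downward; lengths in m; the calibration is good to about 2 mm. The wrist camera is an equidistant fisheye: a pixel r from the principal point sees the ray r / f radians off the axis. A picture is of the moment at which its call begins. There is no depth.
- bot.job_done(): hands the job in, once; it reports no verdict.
Trained networks look in a picture, given as the dict that the camera call returned (one of the last four; its "shot" number tells which), for a name from the list of things; names that differ only in an ending like _2 or _b are one class to them, and where a whole thing is asked for, a point or a joint stands for the part that bears it (a point fixed in the world has none). Each returns a list of dicts, best first, with "score" (0 to 1); they miss things now and then, are a little off and sometimes report something else, mostly with a low value. They report only what shows in the picture. A call takes as long as a camera call.
- bot.trace(picture, thing): "region" (420x560 bool, what is visible of it) and "point" ([column, row] in pixels, amid what is visible of it).
The state is a dict: "clock": time; "qpos": joint angles; "qd": joint speeds; "joint_efforts": joint torques, N m; "position": TCP position; "tool_rot": TCP orientation; "force": force on the tool from outside, world axes, zero at the start; "moment": the same for the moment, N m; "grip_width": finger opening in m.
Only numpy, scipy, OpenCV 4.12 (cv2) and the standard library are available. Lean on these libraries where they do the work, as an engineer would, in place of code of your own. Each camera call takes 0.05 s, during which the arm holds its last target.

TASK

The tasting plank is stored with its three hollows facing down, sunk in the channel of its low wooden holder where its sides cannot be gripped. Slide it along the channel until one end sticks out about 5 cm past the holder while it still lies flat there, then take it by that end, turn it over and lay it gently, hollows up, flat and wholly on the carved cutting board. Do not drop it or let it topple over, and leave the cheeses round about where they are.

Things in the scene. Friction and masses are not known exactly. Their poses are not given: they have to be found in the camera images.
- plank: pale wooden tasting plank, 64 mm wide (its x), 170 mm long (its y), 20 mm thick (its z), about 0.18 kg, loose. Origin at the middle of the solid. The plain face is on its +z side (up at the start); the face on its -z side has three round hollows, 41 mm across and 6 mm deep (down at the start). Plain straight sides and square-cut end faces, on which it can stand upright by itself if set down squarely
- plank_end_a (a point): middle of the plank's end face at its +y end, at half thickness
- plank_end_b (a point): middle of the plank's end face at its -y end, at half thickness
- holder: fixed wooden holder, 104 mm wide (its x), 200 mm long (its y), 68 mm high. Origin at the centre of its underside on the counter, z up. Its deck is at 50 mm; along both long sides of the deck runs a rail 18 mm high and 18 mm wide, leaving a channel 68 mm wide along its y, open at both ends, in which the plank lies, its top 2 mm above the rails. It is free beyond both ends
- carved_board: fixed dark carved cutting board with a groove, 190 mm (its x) by 300 mm (its y), flat top 22 mm above the counter. Origin at the centre of its underside on the counter, z up
- tasting_cube: bystander: loose pale cube of cheese, about 50 mm, in front of the holder; origin under its centre
- little_tomme: bystander: loose small brown round cheese, 86 mm across, 59 mm high, behind the holder; origin under its centre
- goat_drum: bystander: loose white drum-shaped cheese, 98 mm across, 67 mm high, behind the holder; origin under its centre

How it is judged:
By the outcome, as a careful person would: the job done as asked, in the order asked, and still so for the second after the job is handed in, with the robot touching nothing.
It also fails if it takes over 69 s, if anything falls off the work surface, if the arm or the gripper's body presses on something with over 40 N, if the wrist force passes 120 N, or if a joint passes its speed limit or range.

## Working session

There is one attempt and no reset: what is moved stays moved. The work goes in short steps, Python scripts to look and compute and a shell command to move; the robot and the scene stay as the last step left them, time stands still between calls to the robot, and variables do not carry over. Pictures are saved under pics/ and viewed, and the job is handed in when it is done.

```bash
mkdir -p pics; ls; python3 - <<'E'
from workcell import bot
import cv2
s=bot.observe(); print(s, bot.grasp_offset)
for n in ["scene","top","wrist"]:
    f=bot.grab_frame(n); cv2.imwrite(f"pics/{n}0.png",f["pixels"]); print(n,f["vertical_fov"],f["cx"],f["cy"],f["R"],f["t"])
    for th in ["plank","holder","carved_board","tasting_cube","little_tomme","goat_drum"]:
        r=bot.trace(f,th)
        print(th,[(round(d["score"],2),d["point"],int(d["region"].sum())) for d in r[:2]])
E
```

```text
pics
{'clock': 0.0, 'qpos': array([ 1.05078827,  0.52202993, -0.03632547,  1.59999118,  0.02122988,
        1.02104261, -0.11279512]), 'qd': array([ 6.66664462e-04,  9.66769018e-04, -5.00828342e-04, -8.53548934e-05,
       -2.66413267e-04,  1.19769310e-03, -5.37313300e-04]), 'joint_efforts': array([-1.67314618e-03, -9.27114058e+01,  1.97871633e+00, -3.69940710e+01,
        1.76807446e-02,  8.02093127e-03, -5.66425149e-05]), 'position': array([ 0.27156962, -0.56256856,  0.23072185]), 'tool_rot': array([-3.14051206e+00,  1.01211614e-04,  4.49816668e-01]), 'force': array([-0.17093054, -0.15662201,  0.24879108]), 'moment': array([-0.01032459,  0.01903387, -0.01544764]), 'grip_width': 0.08527437987376153} 0.0187
scene 42.20084623821975 274.9083983296096 204.80283018386064 [[-0.68892111 -0.72475299  0.01099127]
 [-0.52267962  0.48621809 -0.70028422]
 [ 0.50218893 -0.48818549 -0.71377952]] [0.33539583 0.38933533 0.74791772]
plank [(0.69, [202.0, 249.9], 3132), (0.46, [211.4, 194.8], 1495)]
holder [(0.57, [202.9, 266.5], 3361)]
carved_board [(0.87, [364.8, 195.0], 10199)]
tasting_cube [(0.9,
[... 229 characters left out ...]
07026]
 [-0.9901676  -0.01417077 -0.1391665 ]
 [ 0.13946993 -0.02332318 -0.9899516 ]] [-0.0895217   0.58217565  0.99927769]
plank [(0.61, [200.5, 211.8], 2409)]
holder [(0.83, [199.5, 228.2], 2187)]
carved_board []
tasting_cube [(0.55, [209.8, 299.1], 570)]
little_tomme [(0.6, [254.6, 156.9], 1134)]
goat_drum [(0.95, [178.4, 140.8], 1787)]
wrist 65.70646984690485 278.3794614578081 206.4011819744356 [[ 4.35158433e-01 -9.00353724e-01  5.56386906e-04]
 [-8.68019641e-01 -4.19366460e-01  2.65845208e-01]
 [-2.39121393e-01 -1.16167739e-01 -9.64015568e-01]] [-0.62623521 -0.03436533  0.37831981]
plank []
holder []
carved_board [(0.83, [205.7, 10.2], 1345)]
tasting_cube []
little_tomme []
goat_drum []
```

View pics/scene0.png

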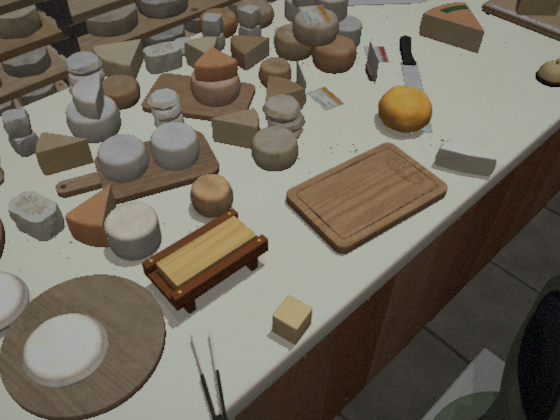

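View pics/top0.png

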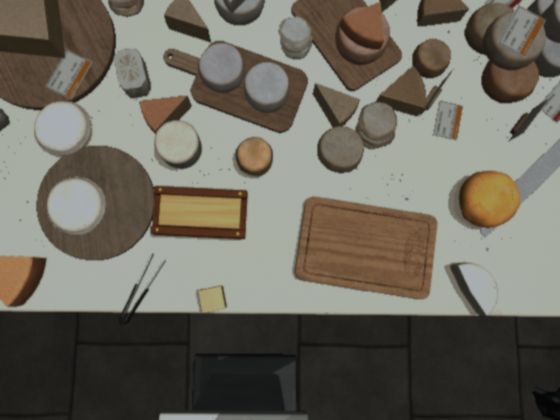

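```bash
cat > h.py <<'E'
import numpy as np, cv2
from workcell import bot
from scipy.spatial.transform import Rotation as Ro
def proj(f,X):
    X=np.atleast_2d(X); c=X@np.array(f["R"]).T+f["t"]; F=210/np.tan(np.radians(f["vertical_fov"]/2))
    return np.c_[f["cx"]+F*c[:,0]/c[:,2], f["cy"]+F*c[:,1]/c[:,2]]
def unproj(f,p,z):
    p=np.atleast_2d(p).astype(float); F=210/np.tan(np.radians(f["vertical_fov"]/2)); R=np.array(f["R"])
    d=np.c_[(p[:,0]-f["cx"])/F,(p[:,1]-f["cy"])/F,np.ones(len(p))]@R
    C=-R.T@np.array(f["t"]); s=(z-C[2])/d[:,2]
    return C+d*s[:,None]
def rect(f,m,z):
    ys,xs=np.nonzero(m); P=unproj(f,np.c_[xs,ys],z)[:,:2]*1000
    return cv2.minAreaRect(P.astype(np.float32))
E
python3 - <<'E'
from h import *
for n in ["top","scene"]:
    f=bot.grab_frame(n)
    for th,z in [("plank",.07),("holder",.068),("carved_board",.022),("tasting_cube",.05),("little_tomme",.059),("goat_drum",.067)]:
        for d in bot.trace(f,th)[:1]:
            print(n,th,d["score"],rect(f,d["region"],z), unproj(f,d["point"],z))
E
```

```text
top plank 0.75 ((574.2389526367188, 76.89825439453125), (173.16624450683594, 70.0155029296875), 86.98780059814453) [[0.57536128 0.08124663 0.07      ]]
top holder 0.73 ((574.728759765625, 78.52021789550781), (198.47442626953125, 105.80547332763672), 87.86409759521484) [[0.54440396 0.07438664 0.068     ]]
top carved_board 0.65 ((508.1542663574219, -286.96875), (303.6158142089844, 193.85633850097656), 81.65699005126953) [[ 0.50247971 -0.29217868  0.022     ]]
top tasting_cube 0.62 ((392.5224304199219, 47.98215103149414), (48.498043060302734, 54.09273910522461), 12.47275447845459) [[0.39274216 0.05626487 0.05      ]]
top little_tomme 0.87 ((701.6682739257812, -34.428863525390625), (85.08592224121094, 80.71114349365234), 0.9318954348564148) [[ 0.69974981 -0.04138221  0.059     ]]
top goat_drum 0.85 ((722.5516967773438, 128.05838012695312), (110.18064880371094, 91.90121459960938), 45.444007873535156) [[0.71936879 0.12886839 0.067     ]]
scene plank 0.84 ((576.1763916015625, 81.55363464355469), (177.6373291015625, 72.47130584716797), 87.51730346679688) [[0.57520511 0.08949018 0.07      ]]
scene carved_board 0.67 ((506.2706298828125, -279.81976318359375), (310.02276611328125, 201.92115783691406), 81.59396362304688) [[ 0.5003303  -0.26656979  0.022     ]]
scene tasting_cube 0.6 ((385.41619873046875, 61.78742218017578), (60.30436325073242, 74.73396301269531), 13.73355770111084) [[0.38586877 0.06257633 0.05      ]]
scene little_tomme 0.7 ((688.4299926757812, -19.078872680664062), (81.63948059082031, 129.08544921875), 52.680442810058594) [[ 0.68897182 -0.01680159  0.059     ]]
scene goat_drum 0.73 ((707.9588012695312, 148.02938842773438), (94.98126983642578, 143.130615234375), 63.91386413574219) [[0.70098385 0.14568758 0.067     ]]
```

The top view shows the holder at about (200,212), its long axis along world y. The board is at about (367,247), the tomme at (254,156), the drum at (178,142) and the cube at (211,299). Next I'll refine the holder and plank pose with an overlay.

```bash
cat >> h.py <<'E'
def box(c,yaw,w,l,z):
    q=np.array([[-w,-l],[w,-l],[w,l],[-w,l]])/2
    R=np.array([[np.cos(yaw),-np.sin(yaw)],[np.sin(yaw),np.cos(yaw)]])
    return np.c_[q@R.T+c[:2],np.full(4,z)]
def overlay(f,boxes,name,crop,s):
    im=f["pixels"].copy(); x0,y0,x1,y1=crop
    im=cv2.resize(im[y0:y1,x0:x1],None,fx=s,fy=s,interpolation=cv2.INTER_CUBIC)
    for b,col in boxes:
        p=((proj(f,b)-[x0,y0]+.5)*s).astype(np.int32); cv2.polylines(im,[p],True,col,1)
    cv2.imwrite("pics/"+name,im)
E
python3 - <<'E'
from h import *
yaw=np.radians(-2.5); c=np.array([.575,.078])
B=[(box(c,yaw,.104,.2,.068),(255,0,0)),(box(c,yaw,.064,.17,.07),(0,255,0)),(box([.507,-.287],np.radians(-8.4),.19,.3,.022),(0,0,255))]
f=bot.grab_frame("top"); overlay(f,B[:2],"ov_top.png",(140,170,260,250),6)
overlay(f,B[2:],"ov_topb.png",(280,180,450,310),4)
g=bot.grab_frame("scene"); overlay(g,B,"ov_sc.png",(130,130,460,320),2.4)
E
```

```text
(no output)
```

View pics/ov_top.png

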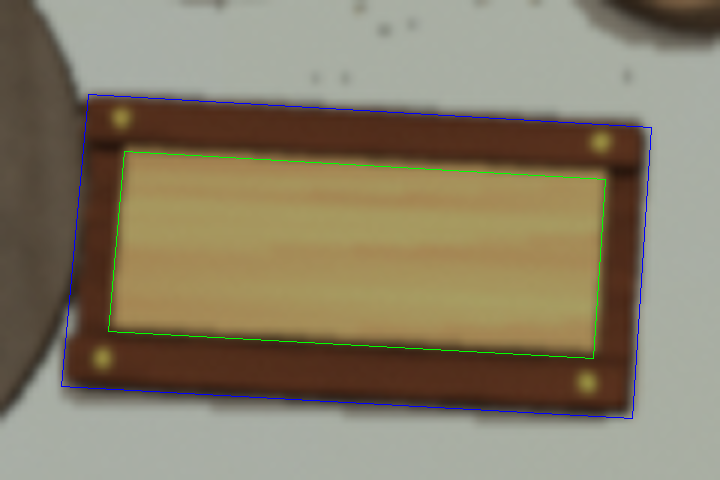

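View pics/ov_sc.png

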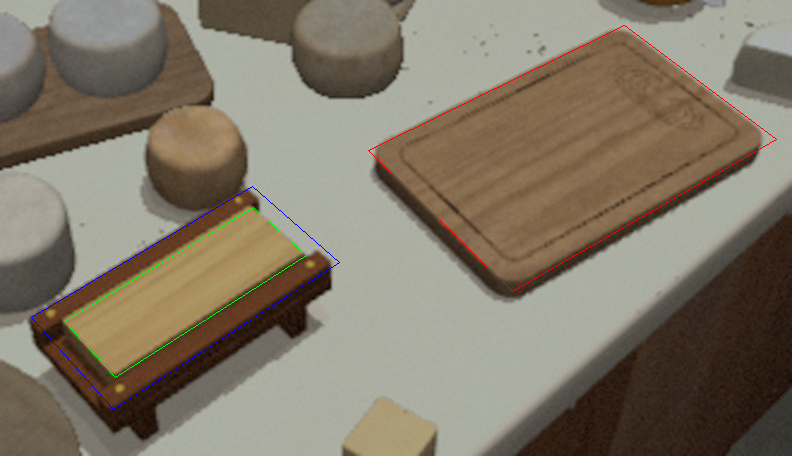

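View pics/ov_topb.png

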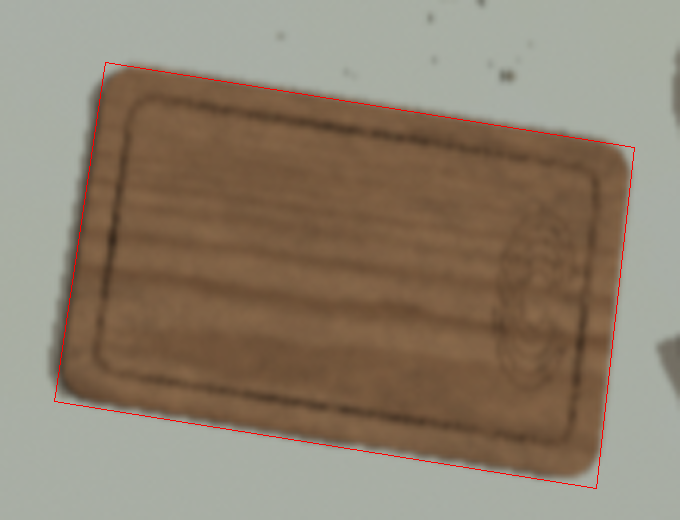

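```bash

python3 -m handwheel '[[0,0,0,0,0,-0.0285],[0,0,0,0,0,-0.0285],[0,0,0,0,0,-0.0285],[0,0,0,0,0,-0.0285],[0,0,0,0,0,-0.0285],[0,0,0,0,0,-0.0285]]' 1 30
python3 -c "
from workcell import bot
s=bot.observe();print(s['clock'],s['qpos'].tolist(),s['position'].tolist(),s['tool_rot'].tolist(),s['grip_width'])"
python3 -m handwheel '[[1,0.42,0,0,0,0],[1,0.42,0,0,0,0],[1,0.42,0,0,0,0],[1,0.42,0,0,0,0],[1,0.42,0,0,0,0],[1,0.42,0,0,0,0],[1,0.42,0,0,0,0],[1,0.42,0,0,0,0]]'
python3 -c "
from workcell import bot
s=bot.observe();print(s['clock'],s['qpos'].tolist(),s['position'].tolist(),s['tool_rot'].tolist(),s['grip_width'])"
```

```text
clock: 2.6
position: [0.2717, -0.5629, 0.2313]
tool_rot: [-3.142, -0.0, 1.53]
force: [0.3, -0.7, -0.3]
grip_width: 0.0001
2.6 [1.2248093095298642, 0.5340362718702922, -0.29474666510075526, 1.5892656160721041, 0.17193781462791394, 1.0438963457688721, 0.8412713979580356] [0.2716516923600079, -0.562864153700126, 0.23128728928154935] [-3.141564599004588, -3.5387727770341826e-06, 1.5299644161051091] 0.0001407464355894711
clock: 3.6
position: [0.3653, -0.3662, 0.2314]
tool_rot: [3.141, 0.0, 1.524]
force: [-0.1, -0.1, 0.7]
grip_width: 0.0002
3.6 [0.9543968598666542, 0.3687155637993048, -0.36341816230042157, 1.8676847502024485, 0.16025938120572972, 0.9332410822970664, 0.4709125390358161] [0.36527857945283604, -0.36623435149234645, 0.2314185028110736] [3.1414226135103815, 0.00023773220486900115, 1.52409866322236] 0.00019224891038742626
```

```bash

for i in 1; do
python3 -m handwheel '[[0.95,0.314,0,0,0,0],[0.95,0.314,0,0,0,0],[0.95,0.314,0,0,0,0],[0.95,0.314,0,0,0,0],[0.95,0.314,0,0,0,0],[0.95,0.314,0,0,0,0],[0.95,0.314,0,0,0,0],[0.95,0.314,0,0,0,0]]'
python3 -c "
from workcell import bot
s=bot.observe();print(s['clock'],s['qpos'].tolist(),s['position'].tolist(),s['tool_rot'].tolist(),s['grip_width'])"
python3 -m handwheel '[[0.95,0.314,0,0,0,0],[0.95,0.314,0,0,0,0],[0.95,0.314,0,0,0,0],[0.95,0.314,0,0,0,0],[0.95,0.314,0,0,0,0],[0.95,0.314,0,0,0,0],[0.95,0.314,0,0,0,0],[0.95,0.314,0,0,0,0]]'
python3 -c "
from workcell import bot
s=bot.observe();print(s['clock'],s['qpos'].tolist(),s['position'].tolist(),s['tool_rot'].tolist(),s['grip_width'])"
python3 -m handwheel '[[0.95,0.314,0,0,0,0],[0.95,0.314,0,0,0,0],[0.95,0.314,0,0,0,0],[0.95,0.314,0,0,0,0],[0.95,0.314,0,0,0,0],[0.95,0.314,0,0,0,0],[0.8,0.2,0.5,0,0,0],[0,0,0.5,0,0,0]]'
done
python3 - <<'E'
from h import *
s=bot.observe();print(s['clock'],s['qpos'].tolist(),s['position'].tolist(),s['tool_rot'].tolist(),s['grip_width'])
for n in ["scene","top"]: cv2.imwrite(f"pics/{n}1.png",bot.grab_frame(n)["pixels"])
E
```

```text
clock: 4.6
position: [0.4368, -0.1794, 0.2314]
tool_rot: [3.141, 0.0, 1.524]
force: [0.4, -0.0, -0.2]
grip_width: 0.0001
4.6 [0.63425893335013, 0.3056953947527676, -0.4532338866682027, 1.97125565782458, 0.16908116780445895, 0.9006117604694968, 0.04704126757251643] [0.4368057429313103, -0.17939871128543586, 0.2314255429659886] [3.1413442883375557, 0.00013852801229319311, 1.5240034589440432] 8.9378369003409e-05
clock: 5.6
position: [0.5084, 0.0075, 0.2314]
tool_rot: [3.141, 0.0, 1.524]
force: [-0.2, -0.9, 0.5]
grip_width: 0.0001
5.6 [0.2715742987973709, 0.37372326071461315, -0.51676320143303, 1.8831542323813242, 0.2250966397608637, 0.9418595043840409, -0.3955911959326852] [0.508419665180832, 0.007498759234644543, 0.23139062142316857] [3.141377997627662, 6.381588446169317e-05, 1.5241076634295818] 0.00012963709122481329
clock: 6.6
position: [0.5677, 0.1682, 0.2058]
tool_rot: [3.142, -0.001, 1.526]
force: [-0.0, -1.3, 0.2]
grip_width: -0.0
6.6 [-0.03058283037584083, 0.538196121841446, -0.5127529343952352, 1.6974710531529258, 0.305542495696979, 0.9860665648859726, -0.6979156986324726] [0.5676967492507177, 0.16815808318951966, 0.2057921110748989] [3.141587187507498, -0.0007556721275647771, 1.5260133962930071] -4.9035973589740187e-05
```

View pics/scene1.png

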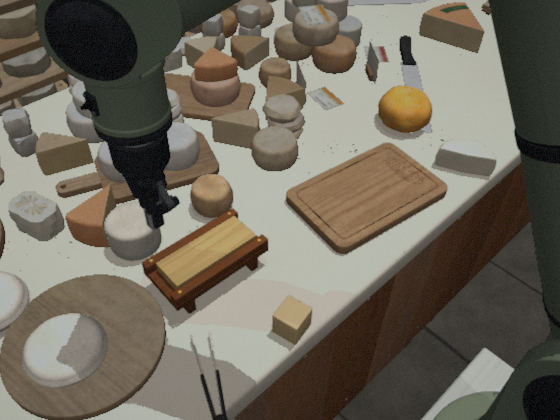

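View pics/top1.png

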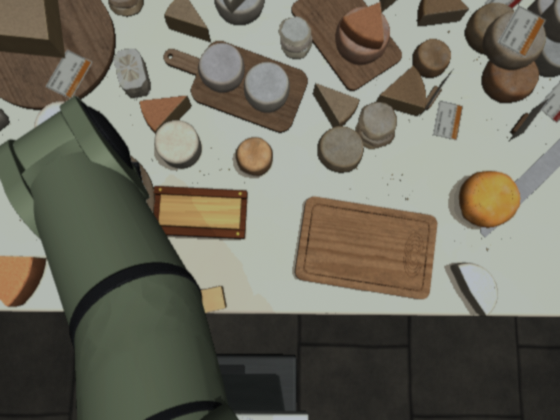

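```bash
cat > data.py <<'E'
D=[([1.05078827,0.52202993,-0.03632547,1.59999118,0.02122988,1.02104261,-0.11279512],[0.27156962,-0.56256856,0.23072185],[-3.14051206,1.01211614e-04,0.449816668]),
([1.2248093095298642,0.5340362718702922,-0.29474666510075526,1.5892656160721041,0.17193781462791394,1.0438963457688721,0.8412713979580356],[0.2716516923600079,-0.562864153700126,0.23128728928154935],[-3.141564599004588,0,1.5299644161051091]),
([0.9543968598666542,0.3687155637993048,-0.36341816230042157,1.8676847502024485,0.16025938120572972,0.9332410822970664,0.4709125390358161],[0.36527857945283604,-0.36623435149234645,0.2314185028110736],[3.1414226135103815,0.0002377,1.52409866322236]),
([0.63425893335013,0.3056953947527676,-0.4532338866682027,1.97125565782458,0.16908116780445895,0.9006117604694968,0.04704126757251643],[0.4368057429313103,-0.17939871128543586,0.2314255429659886],[3.1413442883375557,0.000138,1.5240034589440432]),
([0.2715742987973709,0.37372326071461315,-0.51676320143303,1.8831542323813242,0.2250966397608637,0.9418595043840409,-0.3955911959326852],[0.508419665180832,0.007498759234644543,0.23139062142316857],[3.141377997627662,6.38e-05,1.5241076634295818]),
([-0.03058283037584083,0.538196121841446,-0.5127529343952352,1.6974710531529258,0.305542495696979,0.9860665648859726,-0.6979156986324726],[0.5676967492507177,0.16815808318951966,0.2057921110748989],[3.141587187507498,-0.000756,1.5260133962930071])]
E
cat > fit.py <<'E'
import numpy as np, itertools
from scipy.spatial.transform import Rotation as Ro
from data import D
best=[]
for s in itertools.product([1,-1],repeat=7):
    Rs=[Ro.from_euler('ZYZYZYZ',np.array(q)*s).as_matrix() for q,_,_ in D]
    T=[Ro.from_euler('xyz',r).as_matrix() for _,_,r in D]
    E=[R.T@t for R,t in zip(Rs,T)]; M=Ro.from_matrix(E).mean()
    e=max((M.inv()*Ro.from_matrix(x)).magnitude() for x in E); best.append((e,s,M.as_rotvec()))
best.sort(key=lambda b:b[0])
for b in best[:4]: print(b)
s=np.array(best[0][1])
A=[];y=[]
for q,p,_ in D:
    F=[Ro.from_euler('ZYZYZYZ'[:k],(np.array(q)*s)[:k] if k>1 else q[0]*s[0]).as_matrix() if k else np.eye(3) for k in range(8)]
    A.append(np.hstack([F[0][:,[2]],F[2][:,[0,2]],F[4][:,[0,2]],F[6][:,[0,2]]])); y.append(p)
A=np.vstack(A);y=np.hstack(y)
x,r,k,sv=np.linalg.lstsq(A,y,rcond=1e-6); print(x,k,sv,abs(A@x-y).max())
A2=A[:,[0,2,4,6]]; x,r,k,sv=np.linalg.lstsq(A2,y,rcond=None); print(x,sv,abs(A2@x-y).max())
E
python3 fit.py
```

```text
Traceback (most recent call last):
  File "fit.py", line 6, in <module>
    Rs=[Ro.from_euler('ZYZYZYZ',np.array(q)*s).as_matrix() for q,_,_ in D]
        ~~~~~~~~~~~~~^^^^^^^^^^^^^^^^^^^^^^^^^
  File "scipy/spatial/transform/_rotation.pyx", line 1413, in scipy.spatial.transform._rotation.Rotation.from_euler
ValueError: Expected axis specification to be a non-empty string of upto 3 characters, got ZYZYZYZ
```

```bash
python3 - <<'E'
s=open('fit.py').read()
s=s.replace("best=[]","""def ch(q):
    M=np.eye(3)
    for a,v in zip('zyzyzyz',q): M=M@Ro.from_euler(a,v).as_matrix()
    return M
best=[]""")
s=s.replace("Ro.from_euler('ZYZYZYZ',np.array(q)*s).as_matrix()","ch(np.array(q)*s)")
s=s.replace("F=[Ro.from_euler('ZYZYZYZ'[:k],(np.array(q)*s)[:k] if k>1 else q[0]*s[0]).as_matrix() if k else np.eye(3) for k in range(8)]","F=[ch((np.array(q)*s)[:k]) for k in range(8)]")
open('fit.py','w').write(s)
E
python3 fit.py
```

```text
(3.0996104572789284e-06, (-1, 1, -1, 1, -1, 1, -1), array([ 3.43398204e-07, -3.46437444e-07,  1.57079633e+00]))
(0.0020232151289134247, (-1, -1, -1, -1, -1, -1, -1), array([6.63714553e-05, 1.79785964e-04, 1.57079632e+00]))
(0.3674057190776884, (-1, 1, -1, 1, 1, 1, -1), array([ 0.17106741, -0.20016923,  1.3625654 ]))
(0.36797306349159153, (-1, -1, -1, -1, 1, -1, -1), array([-0.17098963,  0.20037438,  1.36262394]))
[ 4.92872501  0.07394284  0.56574948 -0.07033548  0.55454517  0.23455459
  4.92416719] 7 [4.88086283e+00 4.14787415e+00 9.37659239e-01 2.54974388e-01
 1.56284939e-01 6.06269122e-02 8.34409418e-04] 0.04299354066792299
[16.10482607  0.75914192  0.3002126  16.39228983] [4.34505050e+00 2.23171721e+00 3.74130415e-01 9.31176295e-04] 0.04377511815802326
```

```bash
cat >> fit.py <<'E'
print('---')
def feats(q,cols):
    F=[ch((np.array(q)*s)[:k]) for k in range(8)]
    return np.stack([F[k][:,a] for k,a in cols],1)
for cols in ([(0,2),(1,0),(2,2),(4,2),(6,2)],[(0,2),(0,0),(0,1),(2,2),(4,2),(6,2)],[(0,2),(1,0),(1,1),(2,2),(4,2),(6,2)],[(0,2),(1,0),(2,2),(3,0),(4,2),(6,2)],[(0,2),(1,0),(2,2),(3,0),(4,2),(5,0),(6,2)],[(0,2),(1,0),(1,1),(2,2),(3,0),(3,1),(4,2),(5,0),(5,1),(6,2)]):
    A=np.vstack([feats(q,cols) for q,_,_ in D]); y=np.hstack([p for _,p,_ in D])
    x=np.linalg.solve(A.T@A+1e-9*np.eye(len(cols)),A.T@y); print(cols,x.round(4),abs(A@x-y).max())
E
python3 fit.py | sed -n '/---/,$p'
```

```text
---
[(0, 2), (1, 0), (2, 2), (4, 2), (6, 2)] [2.0462 0.1046 0.5418 0.2877 2.1449] 0.04421479854348237
[(0, 2), (0, 0), (0, 1), (2, 2), (4, 2), (6, 2)] [ 2.14953e+01 -2.00000e-02 -2.95000e-02  6.52800e-01  3.60500e-01
  2.16531e+01] 0.02181772771989704
[(0, 2), (1, 0), (1, 1), (2, 2), (4, 2), (6, 2)] [ 8.3981  0.0157 -0.0567  0.5239  0.4196  8.4064] 0.004527218787330756
[(0, 2), (1, 0), (2, 2), (3, 0), (4, 2), (6, 2)] [ 7.1619  0.1077  0.5526 -0.0558  0.3407  7.2624] 0.0438324309745583
[(0, 2), (1, 0), (2, 2), (3, 0), (4, 2), (5, 0), (6, 2)] [ 7.1586  0.0939  0.5903 -0.0698  0.301  -0.0769  7.3844] 0.04328854551385797
[(0, 2), (1, 0), (1, 1), (2, 2), (3, 0), (3, 1), (4, 2), (5, 0), (5, 1), (6, 2)] [ 3.187e-01  0.000e+00 -2.130e-02  5.297e-01  0.000e+00 -3.750e-02
  4.207e-01  0.000e+00 -4.000e-04  3.263e-01] 5.101002169549673e-07
```

```bash

python3 -m handwheel '[[1,0.5,0,0,0,0],[0,0,0.8,0,0,0],[0,0,1,0,0,0],[0,0,1,0,0,0],[0,0,1,0,0,0],[0,0,1,0,0,0],[0,0,0.7,0,0,0],[0,0,0.4,0,0,0]]'
python3 - <<'E'
from h import *
s=bot.observe();print(s['position'],s['tool_rot'])
cv2.imwrite("pics/s2.png",cv2.resize(bot.grab_frame("scene")["pixels"][180:340,60:300],None,fx=3,fy=3))
E
```

```text
clock: 7.7
position: [0.5814, 0.1905, 0.0583]
tool_rot: [-3.141, 0.0, 1.524]
force: [-1.1, 0.1, 0.0]
grip_width: 0.0003
[0.58141946 0.1905181  0.05829055] [-3.14134111e+00  2.83623522e-04  1.52368327e+00]
```

View pics/s2.png

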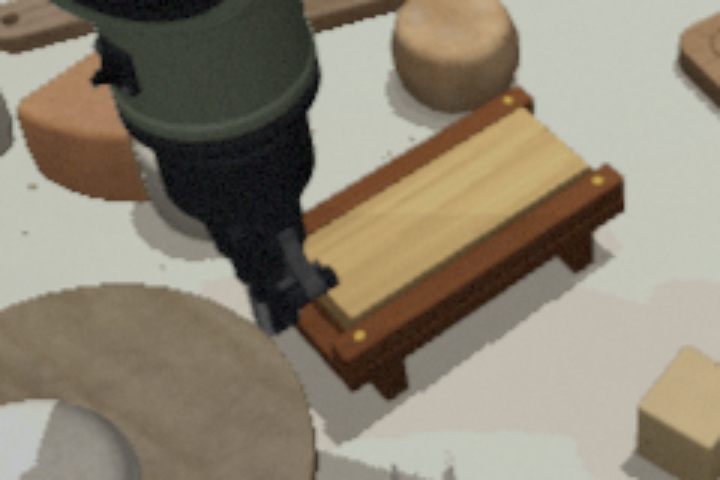

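```bash

python3 -m handwheel '[[-0.3,0,0,0,0,0],[-0.3,0,0,0,0,0],[-0.3,0,0,0,0,0],[-0.4,0,0,0,0,0],[-0.4,0,0,0,0,0],[-0.4,0,0,0,0,0],[-0.3,0,0,0,0,0],[-0.2,0,0,0,0,0]]'
python3 - <<'E'
from h import *
s=bot.observe();print(s['position'],s['tool_rot'],s['force'])
yaw=np.radians(-2.8); c=np.array([.5753,.0795])
h=np.array([np.sin(-yaw),np.cos(yaw)])
f=bot.grab_frame("top"); g=bot.grab_frame("scene")
cc=c+h*(-.0495)
B=[(box(c,yaw,.104,.2,.068),(255,0,0)),(box(cc,yaw,.064,.17,.07),(0,255,0))]
overlay(f,B,"t3.png",(140,170,280,250),5); overlay(g,B,"s3.png",(130,180,300,320),4)
E
```

```text
clock: 8.75
position: [0.5784, 0.1256, 0.0588]
tool_rot: [-3.142, 0.0, 1.524]
force: [0.4, 1.8, 1.2]
grip_width: 0.0
[0.57835063 0.12556327 0.05879088] [-3.14154079e+00  5.19834870e-05  1.52389289e+00] [0.351251   1.83418778 1.17739157]
```

View pics/t3.png

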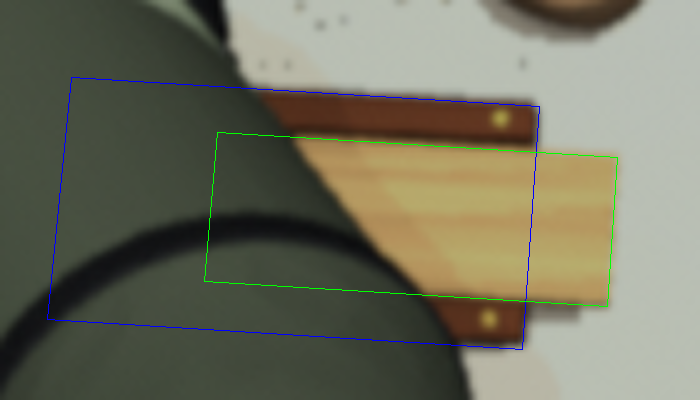

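View pics/s3.png

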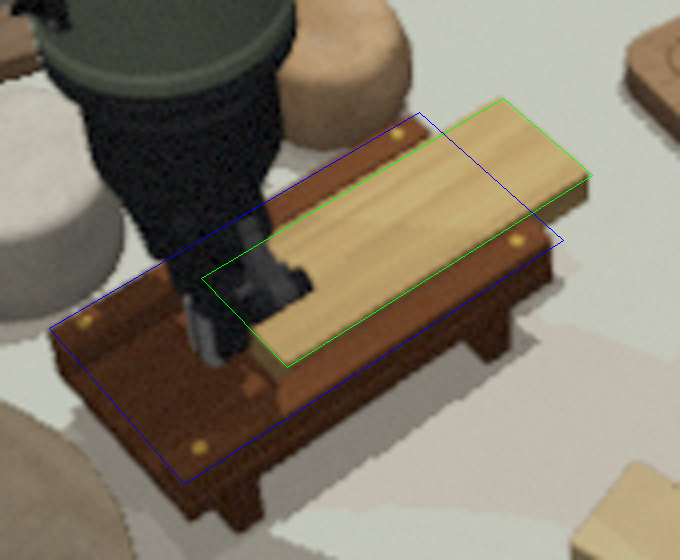

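```bash

python3 -m handwheel '[[-0.2,0,0,0,0,0],[-0.2,0,0,0,0,0],[-0.22,0,0,0,0,0],[0,0,0,0,0,0],[0.3,0,0,0,0,0],[0.2,0,-1,0,0,0],[0,0,-1,0,0,0],[0,0,-1,0,0,0]]'
python3 -m handwheel '[[-0.5,0,-1,0,-0.025,0],[-1,0,-1,0,-0.025,0],[-1,0,-1,0,-0.025,0],[-1,0,-0.5,0,-0.025,0],[-1,0,0,0,0,0],[-1,0,0,0,0,0],[-1,0,0,0,0,0]]' -1 60
python3 - <<'E'
from h import *
from fit import ch,s as sg
from data import D
s=bot.observe();print(s['clock'],s['qpos'].tolist(),s['position'].tolist(),s['tool_rot'].tolist(),s['grip_width'])
D.append((s['qpos'].tolist(),s['position'].tolist(),s['tool_rot'].tolist()))
cols=[(0,2),(1,0),(1,1),(2,2),(3,0),(3,1),(4,2),(5,0),(5,1),(6,2)]
def feats(q):
    F=[ch((np.array(q)*sg)[:k]) for k in range(8)]
    return np.stack([F[k][:,a] for k,a in cols],1)
A=np.vstack([feats(q) for q,_,_ in D]); y=np.hstack([p for _,p,_ in D])
x=np.linalg.solve(A.T@A+1e-11*np.eye(len(cols)),A.T@y); print(x.round(5),abs(A@x-y).max())
np.save("kin.npy",x)
yaw=np.radians(-2.8); c=np.array([.5753,.0795])
h=np.array([np.sin(-yaw),np.cos(yaw)])
f=bot.grab_frame("top"); g=bot.grab_frame("scene")
cc=c+h*(-.065)
B=[(box(c,yaw,.104,.2,.068),(255,0,0)),(box(cc,yaw,.064,.17,.07),(0,255,0))]
overlay(f,B,"t4.png",(140,170,280,250),5); overlay(g,B,"s4.png",(130,180,300,320),4)
E
```

```text
clock: 9.85
position: [0.5781, 0.124, 0.1346]
tool_rot: [-3.141, -0.0, 1.525]
force: [0.0, -0.4, -0.2]
grip_width: -0.0002
clock: 10.72
position: [0.5722, -0.0054, 0.2865]
tool_rot: [3.141, 0.627, 1.522]
force: [-0.5, -0.2, -1.0]
grip_width: 0.0855
(3.0996104572789284e-06, (-1, 1, -1, 1, -1, 1, -1), array([ 3.43398204e-07, -3.46437444e-07,  1.57079633e+00]))
(0.0020232151289134247, (-1, -1, -1, -1, -1, -1, -1), array([6.63714553e-05, 1.79785964e-04, 1.57079632e+00]))
(0.3674057190776884, (-1, 1, -1, 1, 1, 1, -1), array([ 0.17106741, -0.20016923,  1.3625654 ]))
(0.36797306349159153, (-1, -1, -1, -1, 1, -1, -1), array([-0.17098963,  0.20037438,  1.36262394]))
[ 4.92872501  0.07394284  0.56574948 -0.07033548  0.55454517  0.23455459
  4.92416719] 7 [4.88086283e+00 4.14787415e+00 9.37659239e-01 2.54974388e-01
 1.56284939e-01 6.06269122e-02 8.34409418e-04] 0.04299354066792299
[16.10482607  0.75914192  0.3002126  16.39228983] [4.34505050e+00 2.23171721e+00 3.74130415e-01 9.31176295e-04] 0.04377511815802326
---
[(0, 2), (1, 0), (2, 2), (4, 2), (6, 2)] [2.0462 0.1046 0.5418 0.2877 2.1449] 0.0
[... 495 characters left out ...]
 0.301  -0.0769  7.3844] 0.04328854551385797
[(0, 2), (1, 0), (1, 1), (2, 2), (3, 0), (3, 1), (4, 2), (5, 0), (5, 1), (6, 2)] [ 3.187e-01  0.000e+00 -2.130e-02  5.297e-01  0.000e+00 -3.750e-02
  4.207e-01  0.000e+00 -4.000e-04  3.263e-01] 5.101002169549673e-07
10.725 [-0.2291958680486788, 0.5151003577718273, -0.259423961356319, 1.638772815208261, 0.6689937001861646, 1.4112723004390328, -0.7762874010557513] [0.5721524481333227, -0.005438286204863507, 0.28653259208235426] [3.1407483109284766, 0.6273012366052662, 1.522088458047754] 0.08552903886247472
[ 3.2030e-01 -0.0000e+00 -2.1300e-02  5.2975e-01 -0.0000e+00 -3.7500e-02
  4.2071e-01 -0.0000e+00 -3.5000e-04  3.2789e-01] 2.1158513829888648e-09
```

View pics/t4.png

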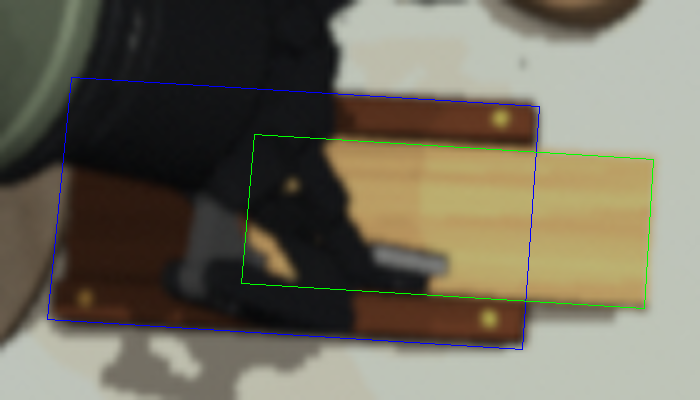

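View pics/s4.png

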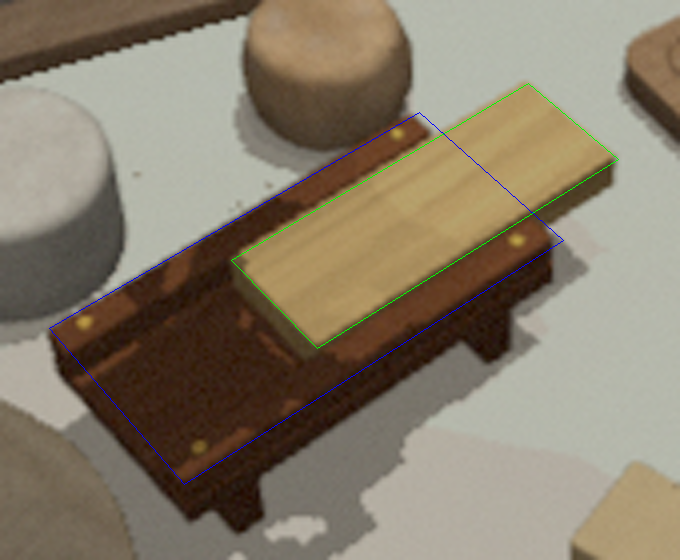

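```bash
cat > ik.py <<'E'
import numpy as np
from scipy.spatial.transform import Rotation as Ro
from scipy.optimize import least_squares
x=np.load('kin.npy'); sg=np.array([-1,1,-1,1,-1,1,-1])
lo=np.array([-2.91,-.3,-1.5,.17,-1.26,.16,-2.52]);hi=np.array([2.91,2.13,1.42,2.43,4.41,1.93,2.52])
OFF=[(0,0,x[0]),(x[1],x[2],0),(0,0,x[3]),(x[4],x[5],0),(0,0,x[6]),(x[7],x[8],0),(0,0,x[9])]
def fk(q):
    R=np.eye(3);p=np.zeros(3)
    for k in range(7):
        p=p+R@np.array(OFF[k]); v=q[k]*sg[k]; c,s=np.cos(v),np.sin(v)
        R=R@(np.array([[c,-s,0],[s,c,0],[0,0,1]]) if k%2==0 else np.array([[c,0,s],[0,1,0],[-s,0,c]]))
        if k==6: pass
    return R@np.array([[0,-1,0],[1,0,0],[0,0,1]]),p
def fk(q):
    R=np.eye(3);p=np.zeros(3)
    for k in range(7):
        p=p+R@np.array(OFF[k]) if k!=0 else R@np.array(OFF[0])
        v=q[k]*sg[k]; c,s=np.cos(v),np.sin(v)
        R=R@(np.array([[c,-s,0],[s,c,0],[0,0,1]]) if k%2==0 else np.array([[c,0,s],[0,1,0],[-s,0,c]]))
    return R@np.array([[0,-1,0],[1,0,0],[0,0,1]]),p
def ik(p,R,q0):
    m=.05
    def f(q):
        Rq,pq=fk(q); return np.r_[(pq-p)*10,Ro.from_matrix(R.T@Rq).as_rotvec()*3,(q-q0)*.003]
    r=least_squares(f,np.clip(q0,lo+m,hi-m),bounds=(lo+m/2,hi-m/2),max_nfev=60)
    Rq,pq=fk(r.x); return r.x,np.linalg.norm(pq-p),Ro.from_matrix(R.T@Rq).magnitude()
def toolR(z,xh):
    z=z/np.linalg.norm(z); xx=xh-z*(xh@z); xx/=np.linalg.norm(xx); return np.c_[xx,np.cross(z,xx),z]
GO=.0187
E
cat > scan.py <<'E'
from ik import *
from data import D
print(np.linalg.norm(fk(np.array(D[3][0]))[1]-D[3][1]))
q0=np.array([-0.229,.515,-.259,1.64,.67,1.41,-.776])
h=np.array([.049,.999,0]);U=np.array([0,0,1.])
G1=np.array([.5690,-.0533,.060]); bc=np.array([.507,-.287,0])
for gam in (35,45):
    g=np.radians(gam); z=h*np.cos(g)-U*np.sin(g); R=toolR(z,h*np.sin(g)+U*np.cos(g))
    q1,e,a=ik(G1+z*GO,R,q0); print('grasp1',gam,e.round(4),a.round(3),q1.round(2))
    for psi in (90,60,30,0,-30,-60,-90,120,150):
        d=np.array([np.cos(np.radians(psi)),np.sin(np.radians(psi)),0])
        B=bc-d*.075; G=B+U*(.022+.17-.017); q=q1; out=[]
        for i in range(1,10):
            t=i/9; th=t*np.pi/2; hh=h*(1-t)+d*t+0
            an=np.arctan2(h[1],h[0])*(1-t)+t*np.radians(psi); hh=np.array([np.cos(an),np.sin(an),0])
            zz=hh*np.cos(g+th)-U*np.sin(g+th); xx=hh*np.sin(g+th)+U*np.cos(g+th)
            P=(G1+U*.2)*(1-t)+t*(G+U*.03*(1))
            q,e,a=ik(P+zz*GO,toolR(zz,xx),q); out.append(max(e*100,a))
        st=(max(out),); qs=q
        o2=[]
        al=np.radians(15)
        for i in range(1,12):
            b=g+np.pi/2+(al-g-np.pi/2)*i/11
            zz=d*np.cos(b)-U*np.sin(b); q,e,a=ik(G+zz*GO,toolR(zz,d*np.sin(b)+U*np.cos(b)),q); o2.append(max(e*100,a))
        q2=q; o3=[]
        for i in range(1,10):
            th=np.pi/2*i/9; b=al+th
            zz=d*np.cos(b)-U*np.sin(b)
            Gc=B+U*.022+ (d*np.sin(th)+U*np.cos(th))*.153+d*.01*0+U*.01*np.sin(th)
            q,e,a=ik(Gc+zz*.006,toolR(zz,d*np.sin(b)+U*np.cos(b)),q); o3.append(max(e*100,a))
        print(psi,np.round([max(out),max(o2),max(o3)],3),qs.round(2),q2.round(2),q.round(2))
E
time python3 scan.py
```

```text
3.89003099787232e-10Traceback (most recent call last):
  File "scan.py", line 9, in <module>
    q1,e,a=ik(G1+z*GO,R,q0); print('grasp1',gam,e.round(4),a.round(3),q1.round(2))
                                                           ^^^^^^^
AttributeError: 'float' object has no attribute 'round'

real	0m1.093s
user	0m1.444s
sys	0m0.124s
```

```bash
sed -i "s/e.round(4),a.round(3)/round(float(e),4),round(float(a),3)/" scan.py; time python3 scan.py
```

```text
3.89003099787232e-10
grasp1 35 0.0 0.0 [ 0.98  1.2  -0.92  1.65 -0.08  0.89  0.37]
90 [0. 0. 0.] [ 0.54  0.55 -0.41  1.9   1.09  0.95 -0.57] [ 1.22  1.36 -0.98  0.98 -0.14  1.84  0.45] [ 0.42  0.73 -0.39  1.99  0.94  0.66 -0.69]
60 [0. 0. 0.] [ 0.46  0.61 -0.31  1.76  0.82  1.19 -0.82] [ 1.59  1.29 -1.09  1.49 -0.22  1.21  0.38] [ 0.31  0.79 -0.24  1.77  0.6   0.79 -0.86]
30 [0. 0. 0.] [ 0.44  0.67 -0.23  1.63  0.55  1.38 -1.08] [ 1.94  1.38 -1.31  1.99 -0.1   0.49  0.18] [ 0.31  0.87 -0.14  1.57  0.35  0.94 -1.08]
0 [0.    3.622 3.594] [ 0.46  0.71 -0.17  1.54  0.28  1.5  -1.38] [ 2.03  1.32 -1.24  2.24 -1.23  0.19  1.2 ] [-0.01  1.04  0.61  1.44 -0.48  1.08 -0.87]
-30 [ 0.     9.604 11.551] [ 0.5   0.72 -0.12  1.51  0.    1.52 -1.71] [ 1.97  2.1  -1.48  2.4   3.02  0.79 -2.49] [ 0.69  0.99 -0.47  1.34  0.38  1.17 -1.93]
-60 [0.    3.39  3.378] [ 0.54  0.71 -0.06  1.54 -0.28  1.43 -2.02] [-1.19  1.71  1.33  2.31 -1.23  0.19 -2.14] [ 0.12  1.12  0.83  1.45 -0.89  1.25 -1.44]
-90 [0.    2.28  1.231] [ 0.55  0.66  0.02  1.65 -0.55  1.25 -2.29] [-1.06  1.7   1.39  2.19 -0.91  0.39 -2.49
[... 1137 characters left out ...]
99 -0.47  1.34  0.38  1.17 -1.93]
-60 [0.    3.39  3.378] [ 0.68  0.81 -0.25  1.44 -0.23  1.58 -2.09] [-1.19  1.71  1.33  2.31 -1.23  0.19 -2.14] [ 0.11  1.13  0.84  1.45 -0.89  1.25 -1.44]
-90 [0.    2.28  1.231] [ 0.76  0.74 -0.23  1.58 -0.51  1.33 -2.34] [-1.06  1.7   1.39  2.19 -0.91  0.39 -2.49] [ 0.21  1.03  0.74  1.6  -0.94  1.12 -1.8 ]
120 [0.    5.304 3.055] [ 0.78  0.58 -0.71  2.1   1.71  0.89 -0.65] [ 0.97  1.24 -0.7   0.99 -0.12  1.9   0.78] [ 0.13  0.65  0.09  2.19  0.84  0.19 -0.09]
150 [0.    8.307 5.437] [ 1.15  0.67 -1.04  2.15  2.04  0.67 -0.32] [ 0.4   1.1   0.1   1.06 -0.13  1.9   1.55] [ 0.57  0.63 -0.25  2.25  1.49  0.19 -0.03]
real	0m44.933s
user	0m45.421s
sys	0m0.092s
```

```bash
cat > plan.py <<'E'
from h import *
def plan(p,R):
    s=bot.observe(); R0=Ro.from_euler('xyz',s['tool_rot']).as_matrix()
    t=R0.T@(np.array(p)-s['position'])/.025; tn=R.T@(np.array(p)-s['position'])/.025
    rv=np.degrees(Ro.from_matrix(R0.T@R).as_rotvec())/360
    print('pos',s['position'].round(4),'rot',s['tool_rot'].round(3),'clk',round(s['clock'],2),'F',s['force'].round(1),'gw',round(s['grip_width'],4))
    print('shift(old tool axes)',t.round(2),'shift(new axes)',tn.round(2),'rot',rv.round(4))
E
python3 -m handwheel '[[0,0,0,0,0.0297,0],[0,0,0,0,0.0297,0],[0,0,0,0,0.0297,0],[0,0,0,0,0.0297,0],[0,0,0,0,0.0297,0],[0,0,0,0,0.0297,0],[0,0,0,0,0.0297,0],[0,0,0,0,0.0297,0]]'
python3 - <<'E'
from plan import *; from ik import toolR,GO
h=np.array([.049,.999,0]);U=np.array([0,0,1.]);g=np.radians(40);z=h*np.cos(g)-U*np.sin(g);R=toolR(z,h*np.sin(g)+U*np.cos(g))
G1=np.array([.569,-.0533,.06]); plan(G1-z*.09,R)
E
```

```text
clock: 11.82
position: [0.5728, -0.0048, 0.2865]
tool_rot: [3.137, -0.87, 1.524]
force: [0.6, 1.5, -1.2]
grip_width: 0.0852
pos [ 0.5728 -0.0048  0.2865] rot [ 3.137 -0.87   1.524] clk 11.82 F [ 0.6  1.5 -1.2] gw 0.0852
shift(old tool axes) [-8.19 -0.07  0.76] shift(new axes) [-8.19 -0.06  0.73] rot [0.0004 0.0004 0.0002]
```

```bash

python3 -m handwheel '[[-1,0,0,0,0,0],[-1,0,0,0,0,0],[-1,0,0,0,0,0],[-1,0,0,0,0,0],[-1,0,0,0,0,0],[-1,0,0,0,0,0],[-1,0,0,0,0,0],[-0.8,0,0.3,0,0,0]]'
python3 -m handwheel '[[-0.39,-0.06,0.4,0,0,0],[0,0,0,0,0,0]]'
python3 - <<'E'
from plan import *; from ik import toolR,GO
h=np.array([.049,.999,0]);U=np.array([0,0,1.]);g=np.radians(40);z=h*np.cos(g)-U*np.sin(g);R=toolR(z,h*np.sin(g)+U*np.cos(g))
G1=np.array([.569,-.0533,.06]); plan(G1+z*.021,R)
f=bot.grab_frame("top"); g_=bot.grab_frame("scene");w=bot.grab_frame("wrist")
s=bot.observe()['position']; 
for n,k in (("t5",f),("s5",g_)):
    im=cv2.resize(k["pixels"],None,fx=1.4,fy=1.4)
    cv2.circle(im,tuple((proj(k,s)[0]*1.4).astype(int)),3,(0,0,255),1); cv2.imwrite(f"pics/{n}.png",im)
cv2.imwrite("pics/w5.png",w["pixels"])
E
```

```text
clock: 12.82
position: [0.5667, -0.1254, 0.1308]
tool_rot: [3.142, -0.864, 1.523]
force: [-0.5, 0.1, 0.3]
grip_width: 0.0854
clock: 13.08
position: [0.5648, -0.1217, 0.1176]
tool_rot: [-3.14, -0.866, 1.524]
force: [0.0, -0.1, 0.3]
grip_width: 0.0853
pos [ 0.5648 -0.1217  0.1176] rot [-3.14  -0.866  1.524] clk 13.07 F [ 0.  -0.1  0.3] gw 0.0853
shift(old tool axes) [0.03 0.05 4.42] shift(new axes) [-0.    0.03  4.42] rot [-0.0005  0.0011  0.0002]
```

View pics/t5.png

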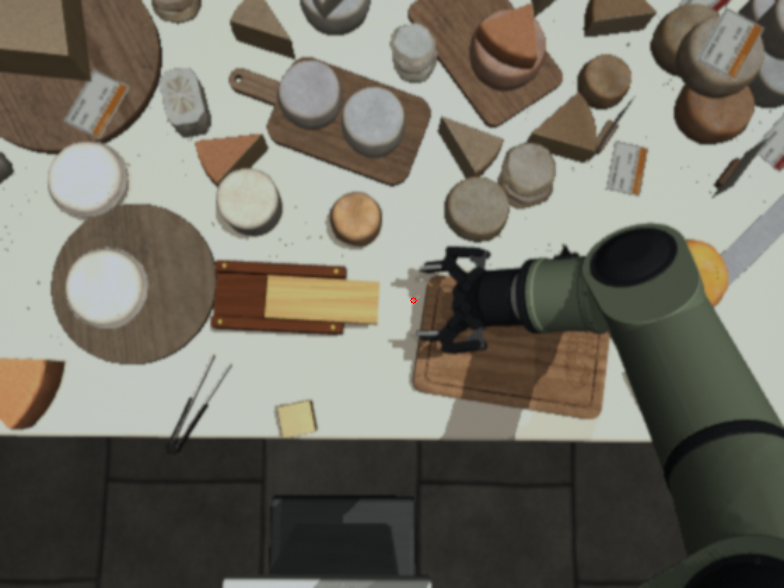

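View pics/s5.png

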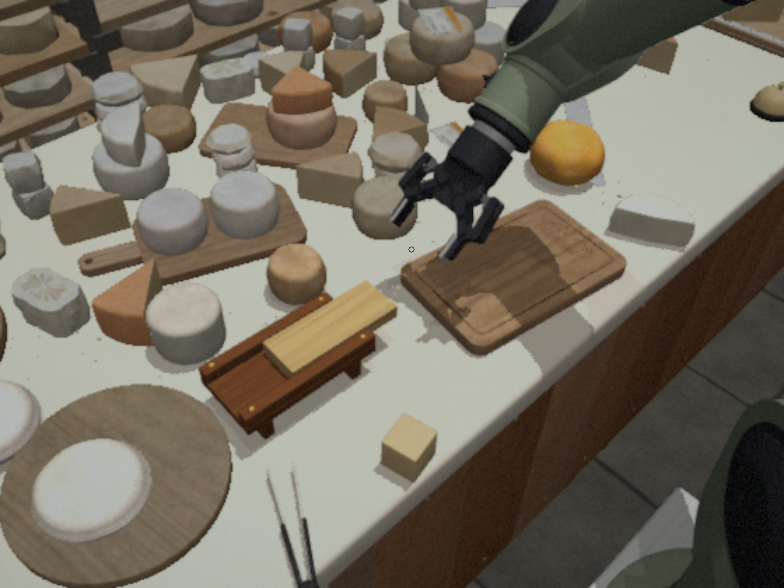

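View pics/w5.png

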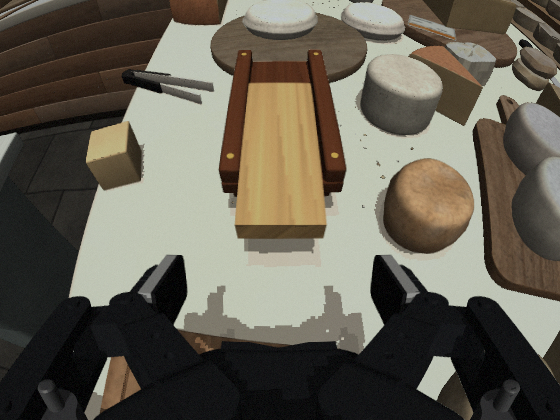

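```bash

python3 -m handwheel '[[0,0.02,1,0,0,0],[0,0.02,1,0,0,0],[0,0,1,0,0,0],[0,0,0.8,0,0,0],[0,0,0.5,0,0,0],[0,0,0.3,0,0,0],[0,0,0,0,0,0]]'
python3 - <<'E'
from plan import *
g_=bot.grab_frame("scene");w=bot.grab_frame("wrist");s=bot.observe()['position'];
im=cv2.resize(g_["pixels"][150:300,150:400],None,fx=3,fy=3);cv2.circle(im,tuple(((proj(g_,s)[0]-[150,150])*3).astype(int)),3,(0,0,255),1)
cv2.imwrite("pics/s6.png",im);cv2.imwrite("pics/w6.png",w["pixels"]); plan(s,np.eye(3))
E
```

```text
clock: 14.1
position: [0.5704, -0.0353, 0.0438]
tool_rot: [3.142, -0.865, 1.524]
force: [-0.6, -0.6, 0.5]
grip_width: 0.0854
pos [ 0.5706 -0.0359  0.044 ] rot [ 3.141 -0.864  1.524] clk 14.2 F [ 0.8 -0.2 -0.5] gw 0.0853
shift(old tool axes) [0. 0. 0.] shift(new axes) [0. 0. 0.] rot [0.2791 0.2663 0.1288]
```

View pics/s6.png

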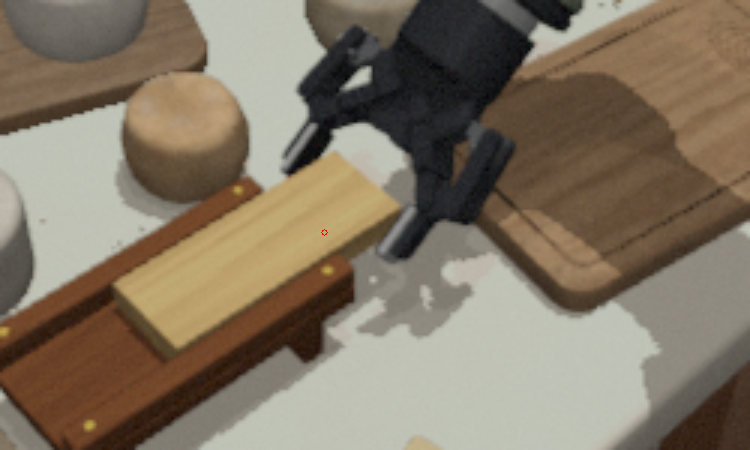

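View pics/w6.png

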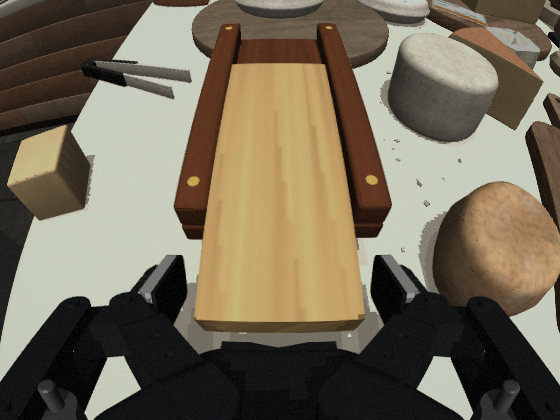

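```bash

python3 -m handwheel '[[0,0,0.25,0,0,0],[0,0,0,0,0,0],[0,0,0,0,0,0],[0,0,0,0,0,0],[0,0,0,0,0,0],[0,0,0,0,0,0],[0,0,0,0,0,0]]' 1 70
python3 - <<'E'
from plan import *
g_=bot.grab_frame("scene");f=bot.grab_frame("top");s=bot.observe()['position'];
im=cv2.resize(g_["pixels"][150:300,150:400],None,fx=3,fy=3);cv2.circle(im,tuple(((proj(g_,s)[0]-[150,150])*3).astype(int)),3,(0,0,255),1)
cv2.imwrite("pics/s7.png",im);cv2.imwrite("pics/t7.png",cv2.resize(f["pixels"][150:300,150:400],None,fx=3,fy=3)); plan(s,np.eye(3))
E
```

```text
clock: 15.08
position: [0.5709, -0.0306, 0.0397]
tool_rot: [3.141, -0.864, 1.524]
force: [4.4, 2.1, -3.3]
grip_width: 0.0633
pos [ 0.5709 -0.0306  0.0397] rot [ 3.141 -0.864  1.524] clk 15.18 F [ 4.3  2.5 -2.5] gw 0.063
shift(old tool axes) [0. 0. 0.] shift(new axes) [0. 0. 0.] rot [0.2791 0.2663 0.1288]
```

View pics/s7.png

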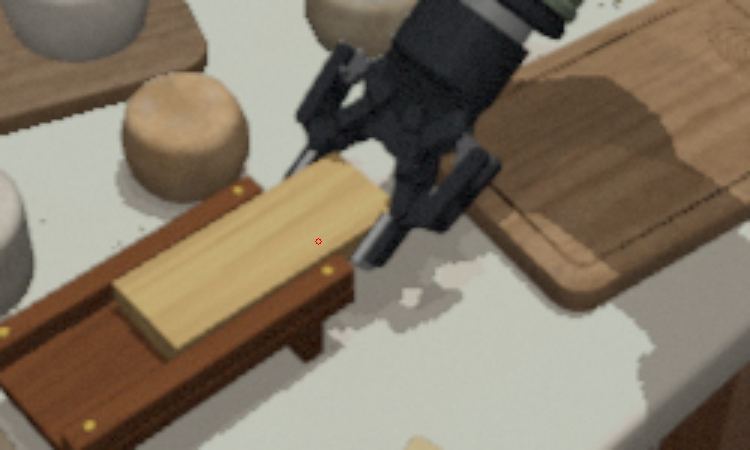

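View pics/t7.png

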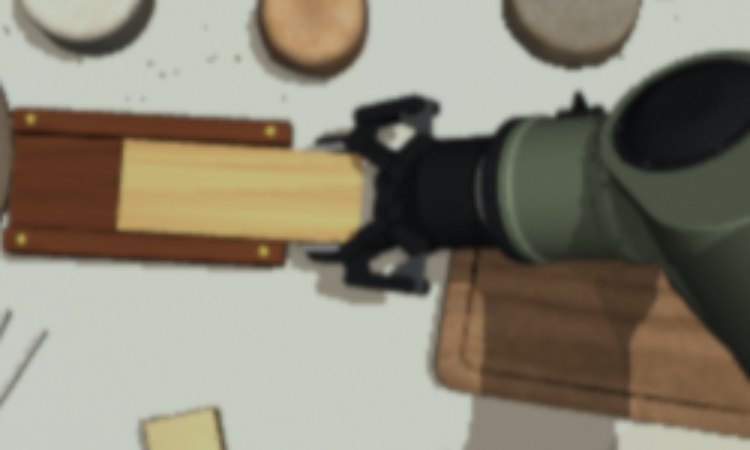

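```bash

python3 - <<'E'
from plan import *
s=bot.observe(); R0=Ro.from_euler('xyz',s['tool_rot']).as_matrix()
h=np.array([np.sin(np.radians(2.8)),np.cos(np.radians(2.8)),0]);U=np.array([0,0,1.])
P=np.c_[np.cross(h,U),h,U]; pc=np.array([.5753,.0795,0])-.065*h+U*.06
np.savez("g1.npz",R=R0.T@P,t=R0.T@(pc-s['position'])); print(R0.T@(pc-s['position']))
E
python3 -m handwheel '[[0.3,0,-0.26,0,0,0],[0.4,0,-0.34,0,0,0],[0.5,0,-0.43,0,0,0]]'
python3 - <<'E'
from plan import *
g_=bot.grab_frame("scene");cv2.imwrite("pics/s8.png",cv2.resize(g_["pixels"][120:300,130:400],None,fx=2.8,fy=2.8))
k=np.load("g1.npz"); d=np.array([np.cos(np.radians(81.6)),np.sin(np.radians(81.6)),0]);U=np.array([0,0,1.])
Ps=np.c_[np.cross(-U,d),-U,d]; B=np.array([.507,-.287,.022])-.07*d
R=Ps@k['R'].T; pc=B+U*(.085+.015); print(pc-R@k['t']); plan(pc-R@k['t'],R)
E
```

```text
[ 0.04478331 -0.00090367  0.02118398]
clock: 15.55
position: [0.57, -0.0306, 0.0797]
tool_rot: [-3.14, -0.865, 1.524]
force: [-0.0, 1.1, -1.5]
grip_width: 0.0632
[ 0.49479047 -0.37649523  0.16718053]
pos [ 0.5709 -0.0307  0.082 ] rot [ 3.139 -0.864  1.526] clk 15.6 F [ 1.6 -1.   1.3] gw 0.0633
shift(old tool axes) [ -6.47  -2.4  -12.83] shift(new axes) [-12.96  -1.01   6.58] rot [-0.0008 -0.2498  0.0177]
```

View pics/s8.png

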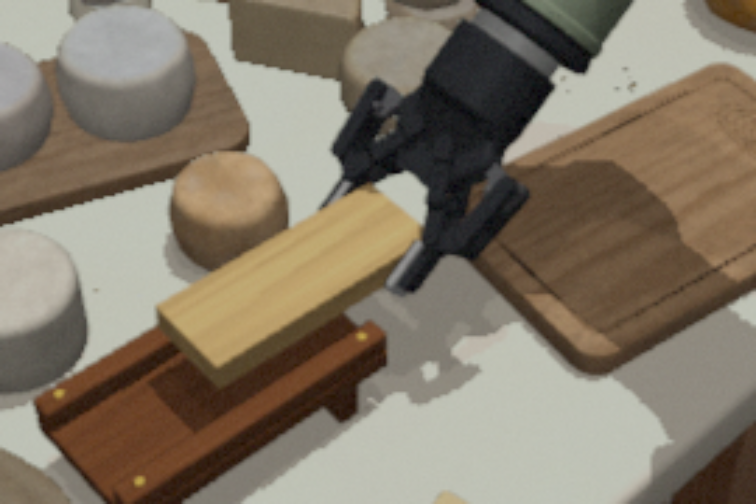

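```bash

python3 -m handwheel '[[0.9,0,-0.78,0,0,0],[0.9,0,-0.78,0,0,0],[0.9,0,-0.78,0,0,0],[0.9,0,-0.78,0,0,0],[0.9,0,-0.78,0,0,0],[0.4,0,-0.9,0,0,0],[-0.65,0,-0.76,0,0,0],[-0.65,0,-0.76,0,0,0]]'
python3 -m handwheel '[[-0.65,-0.1,-0.76,0,0,0],[-0.65,-0.1,-0.76,0,0,0],[-0.65,-0.1,-0.76,0,0,0],[-0.65,-0.1,-0.76,0,0,0],[-0.65,-0.1,-0.76,0,0,0],[-0.65,-0.1,-0.76,0,-0.01,0]]'
python3 -m handwheel '[[0,0,0,0,-0.02,0.002],[0,0,0,0,-0.028,0.002],[0,0,0,0,-0.028,0.002],[0,0,0,0,-0.028,0.002],[0,0,0,0,-0.028,0.002],[0,0,0,0,-0.028,0.002],[0,0,0,0,-0.028,0.002],[0,0,0,0,-0.028,0.002]]'
cat > tgt.py <<'E'
from plan import *
k=np.load("g1.npz"); d=np.array([np.cos(np.radians(81.6)),np.sin(np.radians(81.6)),0]);U=np.array([0,0,1.])
Ps=np.c_[np.cross(-U,d),-U,d]; B=np.array([.507,-.287,.022])-.07*d
def stand(dz):
    R=Ps@k['R'].T; pc=B+U*(.085+dz); plan(pc-R@k['t'],R)
E
python3 - <<'E'
from tgt import *
stand(.02)
E
```

```text
clock: 16.6
position: [0.5673, -0.0931, 0.2507]
tool_rot: [3.141, -0.864, 1.525]
force: [-0.3, -0.1, -2.1]
grip_width: 0.0636
clock: 17.35
position: [0.5447, -0.243, 0.2491]
tool_rot: [-3.139, -0.802, 1.521]
force: [-0.4, -0.1, -2.1]
grip_width: 0.0632
clock: 18.35
position: [0.5459, -0.2412, 0.2513]
tool_rot: [-3.129, 0.563, 1.44]
force: [0.4, 0.4, -2.8]
grip_width: 0.063
pos [ 0.5459 -0.2412  0.2513] rot [-3.129  0.563  1.44 ] clk 18.35 F [ 0.4  0.4 -2.8] gw 0.063
shift(old tool axes) [-3.08 -1.25  5.7 ] shift(new axes) [-2.24 -1.23  6.08] rot [-0.0003 -0.0229  0.0019]
```

```bash

python3 -m handwheel '[[0,0,0,0,-0.0229,0.002],[-0.35,-0.17,0.9,0,0,0],[-0.35,-0.18,0.9,0,0,0],[-0.35,-0.18,0.9,0,0,0],[-0.35,-0.18,0.9,0,0,0],[-0.35,-0.18,0.9,0,0,0],[-0.3,-0.17,0.8,0,0,0],[-0.2,-0.17,0.6,0,0,0]]'
python3 - <<'E'
from tgt import *
stand(.02)
f=bot.grab_frame("top");g=bot.grab_frame("scene")
def P(dz): # standing box outline
    a=d*.01; b=np.array([d[1],-d[0],0])*.032; o=[]
    base=B+U*dz
    for s1,s2 in((1,1),(1,-1),(-1,-1),(-1,1)): o.append(base+a*s1+b*s2)
    return np.array(o)
o=P(.02); T=o+U*.17
for k_,n,c,s in((f,"t9.png",(290,170,450,310),4.5),(g,"s9.png",(270,60,470,260),3)):
    overlay(k_,[(o,(255,0,0)),(T,(0,255,0))],n,c,s)
E
```

```text
clock: 19.35
position: [0.4938, -0.3741, 0.1735]
tool_rot: [-3.134, 0.701, 1.427]
force: [-0.5, 0.0, -1.6]
grip_width: 0.0631
pos [ 0.4938 -0.3741  0.1735] rot [-3.134  0.701  1.427] clk 19.35 F [-0.5  0.  -1.6] gw 0.0631
shift(old tool axes) [-0.03  0.05  0.1 ] shift(new axes) [-0.03  0.05  0.1 ] rot [-0.0008 -0.0008  0.0001]
```

View pics/t9.png

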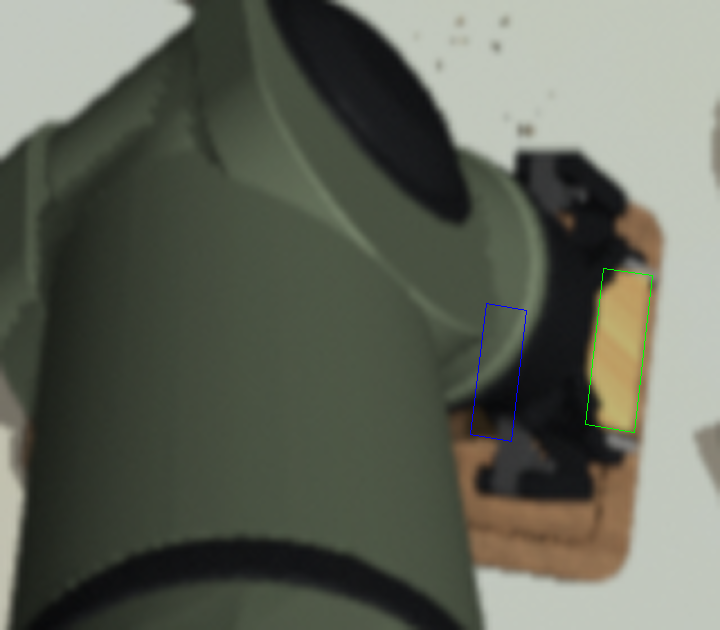

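View pics/s9.png

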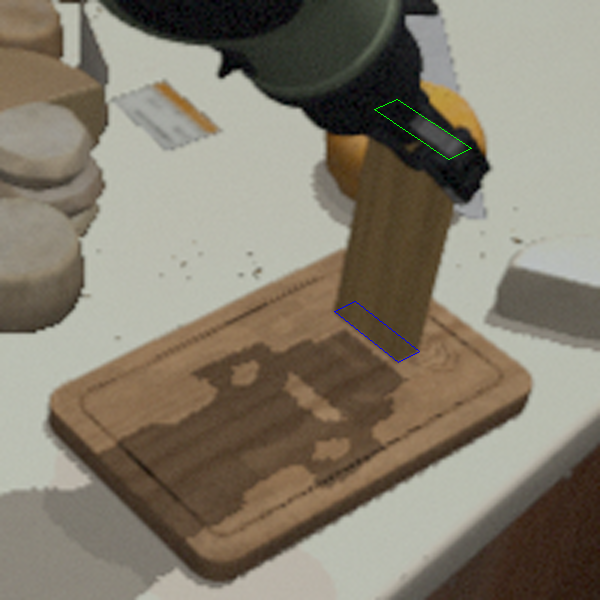

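```bash

python3 - <<'E'
from tgt import *
g=bot.grab_frame("scene")
g=dict(g); g["pixels"]=cv2.convertScaleAbs(g["pixels"],alpha=1.8)
a=d*.01; b=np.array([d[1],-d[0],0])*.032
s=bot.observe(); R0=Ro.from_euler('xyz',s['tool_rot']).as_matrix(); Rp=R0@k['R']; pc=s['position']+R0@k['t']
cs=lambda y,z:[pc+Rp@np.array([sx*.032,y,z]) for sx in(-1,1)]
plain=np.array(cs(.085,.01)+cs(-.085,.01)[::-1]); bot_=np.array(cs(.085,.01)+cs(.085,-.01)[::-1])
overlay(g,[(plain,(0,255,0)),(bot_,(255,0,0))],"s10.png",(360,90,450,200),6)
print(Rp.round(3))
E
```

```text
[[ 0.989 -0.004  0.149]
 [-0.149  0.006  0.989]
 [-0.005 -1.     0.005]]
```

View pics/s10.png

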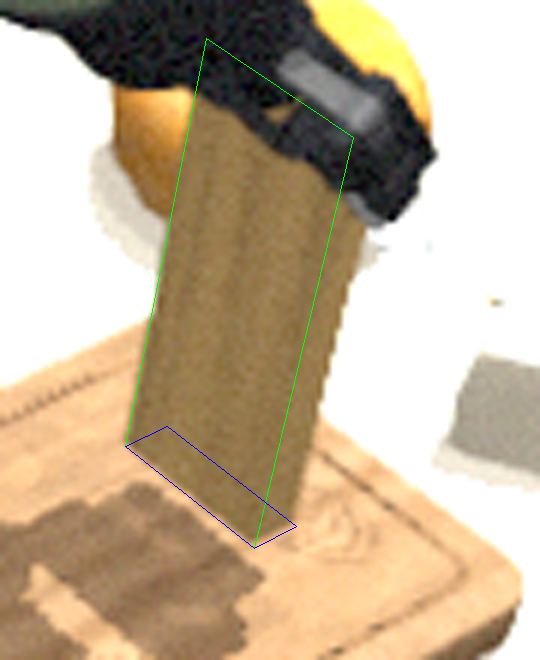

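```bash

python3 -m handwheel '[[0.17,0,0.22,0,-0.0008,0],[0.14,0.03,0.18,0,0,0],[0.08,0,0.1,0,0,0],[0.03,0,0.04,0,0,0],[0,0,0,0,0,0]]' | grep -E "pos|force|rot"
python3 -m handwheel '[[0.03,0,0.03,0,0,0],[0,0,0,0,0,0]]'| grep -E "pos|force"
python3 -m handwheel '[[0.03,0,0.03,0,0,0],[0,0,0,0,0,0]]'| grep -E "pos|force"
python3 - <<'E'
from tgt import *
stand(0)
E
```

```text
position: [0.4949, -0.3744, 0.1566]
tool_rot: [-3.134, 0.706, 1.428]
force: [1.2, -0.5, -2.4]
position: [0.4949, -0.3743, 0.1556]
force: [0.0, -0.4, -1.1]
position: [0.4949, -0.3743, 0.1545]
force: [1.0, 1.1, -1.1]
pos [ 0.4949 -0.3743  0.1545] rot [-3.134  0.706  1.427] clk 20.62 F [ 1.   1.1 -1.1] gw 0.0633
shift(old tool axes) [-0.01  0.01  0.13] shift(new axes) [-0.01  0.01  0.13] rot [-0.0007 -0.      0.0002]
```

```bash

for i in 1; do
python3 -m handwheel '[[0.03,0,0.03,-0.0007,0,0],[0,0,0,0,0,0]]'| grep -E "pos|force"
python3 -m handwheel '[[0.03,0,0.03,0,0,0],[0,0,0,0,0,0]]'| grep -E "pos|force"
python3 -m handwheel '[[0.02,0,0.02,0,0,0],[0,0,0,0,0,0]]'| grep -E "pos|force"
python3 -m handwheel '[[0.02,0,0.02,0,0,0],[0,0,0,0,0,0]]'| grep -E "pos|force"
done
```

```text
position: [0.4948, -0.3742, 0.1534]
force: [-0.3, 0.1, -0.9]
position: [0.495, -0.3741, 0.1524]
force: [0.2, 0.3, -1.5]
position: [0.4949, -0.374, 0.1517]
force: [0.2, 0.4, -1.9]
position: [0.495, -0.3741, 0.1513]
force: [-0.9, 1.9, 3.0]
```

```bash

python3 -m handwheel '[[0.01,0,0.015,0,0,0],[0,0,0,0,0,0]]'| grep -E "pos|force"
python3 - <<'E'
from tgt import *
stand(0)
g=bot.grab_frame("scene"); cv2.imwrite("pics/s11.png",cv2.resize(g["pixels"][60:260,270:470],None,fx=3,fy=3))
E
```

```text
position: [0.4949, -0.3743, 0.1512]
force: [-3.5, 2.9, 10.8]
pos [ 0.4949 -0.3743  0.1512] rot [-3.139  0.707  1.427] clk 21.88 F [-3.5  2.9 10.8] gw 0.0633
shift(old tool axes) [-0.09  0.01  0.03] shift(new axes) [-0.09  0.01  0.03] rot [-0.      0.0001  0.0001]
```

View pics/s11.png

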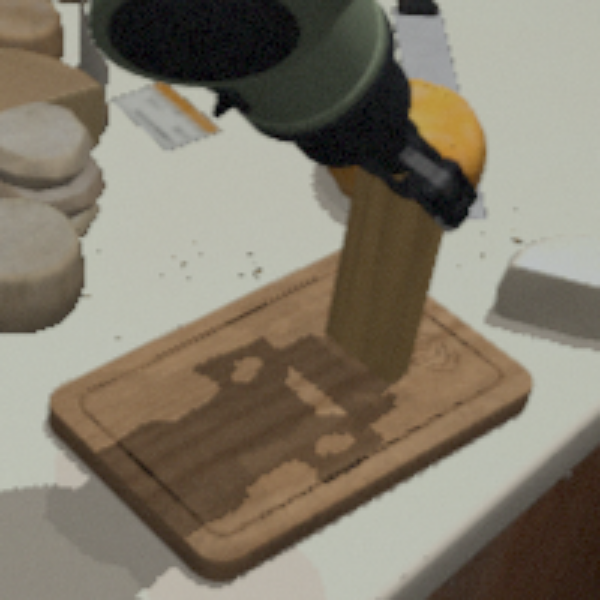

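```bash

python3 - <<'E'
from tgt import *
g=bot.grab_frame("scene")
T=np.array([.5709,-.0306,.0397]); R=Ro.from_euler('xyz',[3.141,-.864,1.524]).as_matrix()
for sgn in(-1,1):
  for dl in (0,4,8,12):
    o=[]
    for w in(-.011,0,.011): o.append(((proj(g,T-R[:,2]*dl/1000+R[:,1]*sgn*.0317+R[:,0]*w)[0]-[150,150])*3).round(0).tolist())
    print(sgn,dl,o)
im=cv2.imread("pics/s7.png")[100:320,250:520]; cv2.imwrite("pics/s7z.png",cv2.resize(im,None,fx=2.6,fy=2.6))
E
```

```text
-1 0 [[360.0, 274.0], [351.0, 271.0], [342.0, 268.0]]
-1 4 [[364.0, 269.0], [355.0, 266.0], [346.0, 262.0]]
-1 8 [[367.0, 264.0], [359.0, 261.0], [350.0, 257.0]]
-1 12 [[371.0, 259.0], [362.0, 255.0], [354.0, 252.0]]
1 0 [[296.0, 217.0], [287.0, 213.0], [277.0, 210.0]]
1 4 [[299.0, 212.0], [290.0, 208.0], [281.0, 204.0]]
1 8 [[303.0, 207.0], [294.0, 203.0], [285.0, 199.0]]
1 12 [[306.0, 202.0], [297.0, 198.0], [288.0, 194.0]]
```

View pics/s7z.png

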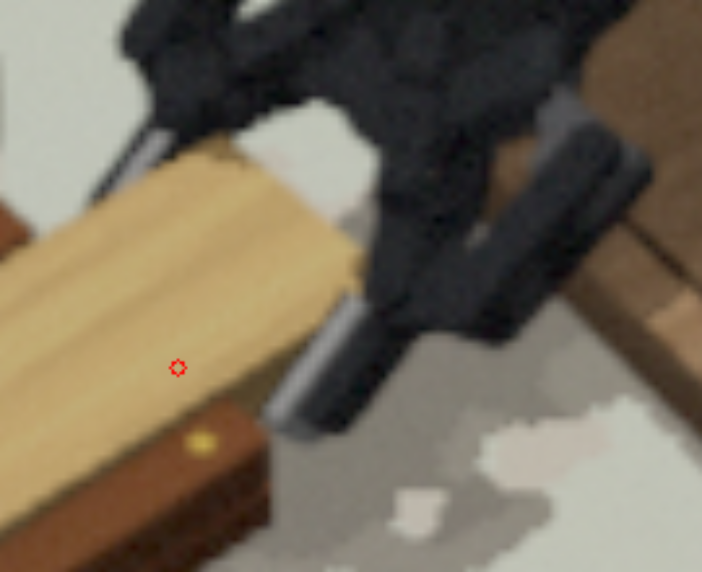

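```bash

python3 -m handwheel '[[0,0,0,0,0,0],[0,0,0,0,0,0],[0,0,0,0,0,0],[0,0,0,0,0,0],[0,0,0,0,0,0]]' -1 60
python3 - <<'E'
from tgt import *
g=bot.grab_frame("scene"); f=bot.grab_frame("top"); cv2.imwrite("pics/s12.png",cv2.resize(g["pixels"][60:260,270:470],None,fx=3,fy=3))
cv2.imwrite("pics/t12.png",cv2.resize(f["pixels"][170:310,290:450],None,fx=3.5,fy=3.5))
b=np.radians(20); z=d*np.cos(b)-U*np.sin(b); from ik import toolR
M=B+U*.152; plan(M+z*.009,toolR(z,d*np.sin(b)+U*np.cos(b)))
E
```

```text
clock: 22.6
position: [0.495, -0.374, 0.1505]
tool_rot: [-3.138, 0.706, 1.428]
force: [-0.4, 0.0, 0.3]
grip_width: 0.0855
pos [ 0.495  -0.3741  0.1506] rot [-3.138  0.706  1.427] clk 22.7 F [0.1 0.3 0.3] gw 0.085
shift(old tool axes) [ 0.27 -0.03 -1.3 ] shift(new axes) [ 1.13 -0.03  0.71] rot [-0.0005  0.3068  0.    ]
```

View pics/s12.png

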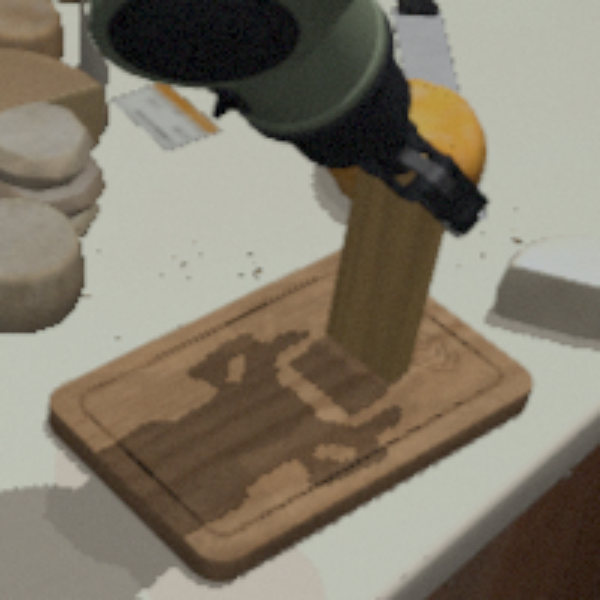

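View pics/t12.png

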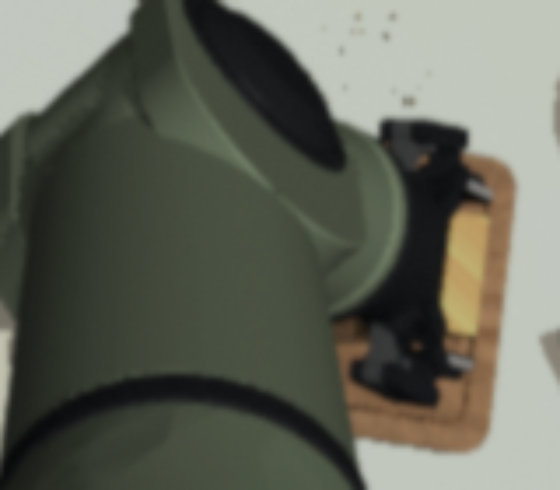

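```bash

python3 -m handwheel '[[0,0,0,0,0.016,0],[0,0,0,0,0.018,0],[0,0,0,0,0.018,0],[0,0,0,0,0.018,0],[0,0,0,0,0.018,0]]'
python3 - <<'E'
from tgt import *
from ik import toolR
g=bot.grab_frame("scene"); cv2.imwrite("pics/s13.png",cv2.resize(g["pixels"][60:260,270:470],None,fx=3,fy=3))
b=np.radians(20); z=d*np.cos(b)-U*np.sin(b)
M=B+U*.152; plan(M+z*.009,toolR(z,d*np.sin(b)+U*np.cos(b)))
E
```

```text
clock: 23.32
position: [0.4951, -0.374, 0.1511]
tool_rot: [-3.14, 0.15, 1.426]
force: [-0.2, 0.3, -1.2]
grip_width: 0.0854
pos [ 0.4938 -0.3773  0.1514] rot [-3.14   0.146  1.421] clk 23.38 F [-4.2 -5.4  0.8] gw 0.0855
shift(old tool axes) [ 1.06 -0.01 -0.94] shift(new axes) [ 1.14 -0.    0.85] rot [ 1.000e-04  2.177e-01 -6.000e-04]
```

View pics/s13.png

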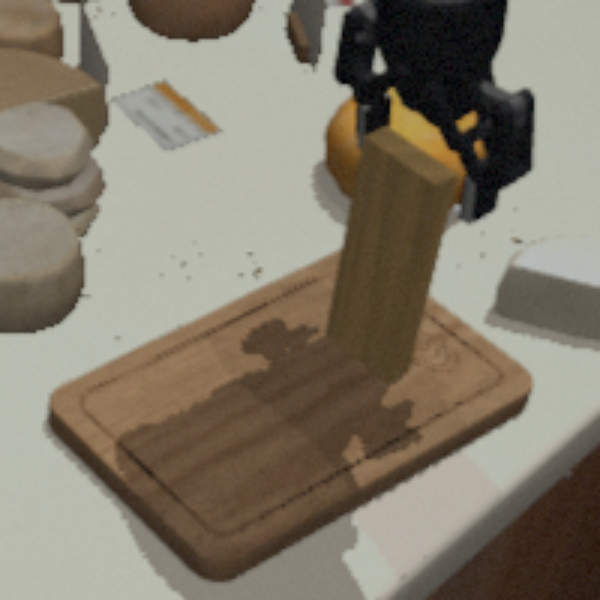

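```bash

python3 -m handwheel '[[0,0,0,0,0,0]]'
python3 - <<'E'
from plan import *
s=bot.observe(); print(s['qpos'].round(3),s['qd'].round(3),s['force'],s['position'],s['tool_rot'])
g=bot.grab_frame("scene"); f=bot.grab_frame("top"); cv2.imwrite("pics/s14.png",g["pixels"]);cv2.imwrite("pics/t14.png",f["pixels"])
E
```

```text
clock: 23.5
position: [0.4942, -0.375, 0.1504]
tool_rot: [-3.139, 0.155, 1.423]
force: [-0.9, 0.7, 0.2]
grip_width: 0.0854
[ 0.673  0.591 -0.285  1.738  0.42   0.834  0.005] [-0.055 -0.002  0.     0.021  0.016 -0.006 -0.024] [-0.90957802  0.69039873  0.21055522] [ 0.49420642 -0.375027    0.15037187] [-3.13872111  0.15478449  1.42326178]
```

View pics/s14.png

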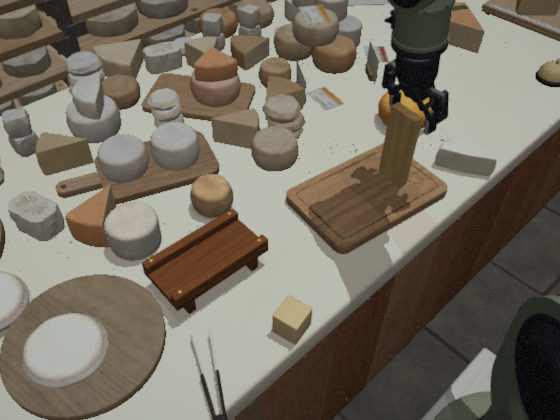

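View pics/t14.png

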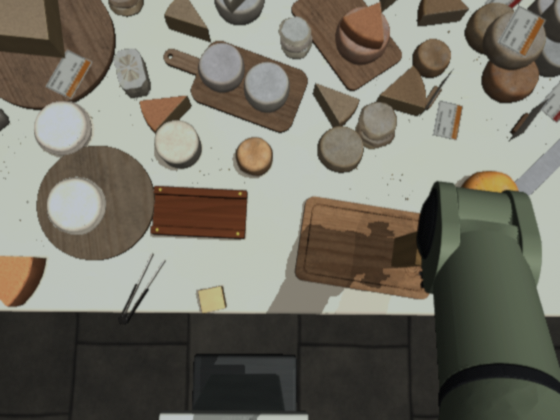

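```bash

python3 -m handwheel '[[0,0,0,0,0.01,0],[0,0,0,0,0.016,0],[0,0,0,0,0.018,0],[0,0,0,0,0.018,0],[0,0,0,0,0.018,0],[0,0,0,0,0.018,0],[0,0,0,0,0.016,0],[0,0,0,0,0.01,0]]'
python3 - <<'E'
from tgt import *
from ik import toolR
b=np.radians(20); z=d*np.cos(b)-U*np.sin(b)
g=bot.grab_frame("scene"); cv2.imwrite("pics/s15.png",cv2.resize(g["pixels"][60:260,270:470],None,fx=3,fy=3))
print(bot.observe()['qpos'].round(2))
M=B+U*.152; plan(M+z*.009,toolR(z,d*np.sin(b)+U*np.cos(b)))
E
```

```text
clock: 24.6
position: [0.495, -0.3729, 0.1494]
tool_rot: [-3.134, -0.627, 1.423]
force: [0.6, 0.4, -0.3]
grip_width: 0.0857
[ 1.11  0.91 -0.58  1.35 -0.09  1.31  0.55]
pos [ 0.4943 -0.3736  0.1484] rot [-3.133 -0.63   1.42 ] clk 24.65 F [-2.7 -0.4 -2.2] gw 0.0853
shift(old tool axes) [ 1.37 -0.01 -0.12] shift(new axes) [ 1.2  -0.    0.67] rot [-0.0009  0.0941 -0.0008]
```

View pics/s15.png

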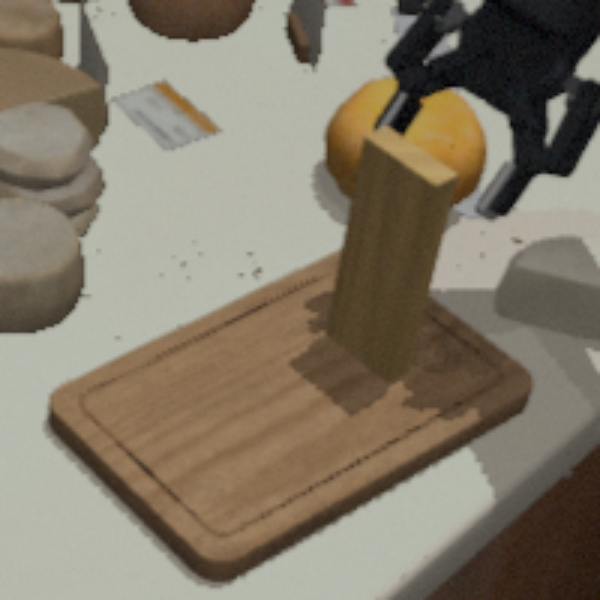

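```bash

python3 -m handwheel '[[0,0,0,0,0.014,0],[0,0,0,0,0.017,0],[0,0,0,0,0.017,0],[0,0,0,-0.0009,0.017,-0.0008],[0,0,0,0,0.015,0],[0,0,0,0,0.012,0],[0,0,0,0,0,0]]'
python3 - <<'E'
from tgt import *
from ik import toolR
b=np.radians(20); z=d*np.cos(b)-U*np.sin(b)
print(bot.observe()['qpos'].round(2))
M=B+U*.152; plan(M+z*.009,toolR(z,d*np.sin(b)+U*np.cos(b)))
E
```

```text
clock: 25.52
position: [0.4952, -0.3723, 0.1486]
tool_rot: [3.14, -1.204, 1.427]
force: [-0.1, 0.3, -0.0]
grip_width: 0.0854
[ 1.21  1.23 -0.67  1.08 -0.32  1.69  0.62]
pos [ 0.4952 -0.3723  0.1486] rot [ 3.14  -1.204  1.427] clk 25.52 F [-0.1  0.3 -0. ] gw 0.0854
shift(old tool axes) [ 1.19 -0.03  0.6 ] shift(new axes) [ 1.18 -0.03  0.62] rot [-0.0002  0.0029  0.0002]
```

Now I'll shift to the second grasp and check alignment before closing.

```bash

python3 -m handwheel '[[0.4,-0.01,0.15,0,0.0029,0],[0.5,-0.02,0.2,0,0,0],[0.28,0,0.2,0,0,0],[0,0,0.06,0,0,0],[0,0,0,0,0,0]]'
python3 - <<'E'
from tgt import *
from ik import toolR
b=np.radians(20); z=d*np.cos(b)-U*np.sin(b)
M=B+U*.152; plan(M+z*.009,toolR(z,d*np.sin(b)+U*np.cos(b)))
g=bot.grab_frame("scene"); w=bot.grab_frame("wrist");f=bot.grab_frame("top")
T=bot.observe()['position']
a=d*.01; bb=np.array([d[1],-d[0],0])*.032
o=np.array([B+a*s1+bb*s2 for s1,s2 in((1,1),(1,-1),(-1,-1),(-1,1))])
overlay(g,[(o,(255,0,0)),(o+U*.17,(0,255,0))],"s16.png",(330,60,470,210),4.5);cv2.imwrite("pics/w16.png",w["pixels"])
overlay(f,[(o,(255,0,0)),(o+U*.17,(0,255,0))],"t16.png",(330,170,470,310),4)
E
```

```text
clock: 26.15
position: [0.4976, -0.3497, 0.1729]
tool_rot: [3.128, -1.222, 1.436]
force: [0.1, 0.1, -0.9]
grip_width: 0.086
pos [ 0.4976 -0.3497  0.1729] rot [ 3.128 -1.222  1.436] clk 26.15 F [ 0.1  0.1 -0.9] gw 0.086
shift(old tool axes) [-0.05  0.01  0.1 ] shift(new axes) [-0.05  0.01  0.1 ] rot [0.0004 0.     0.0006]
```

View pics/s16.png

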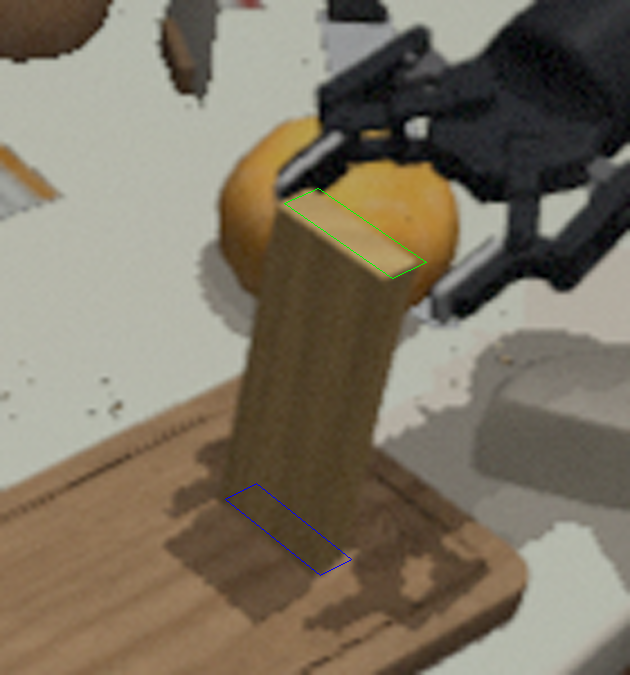

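View pics/w16.png

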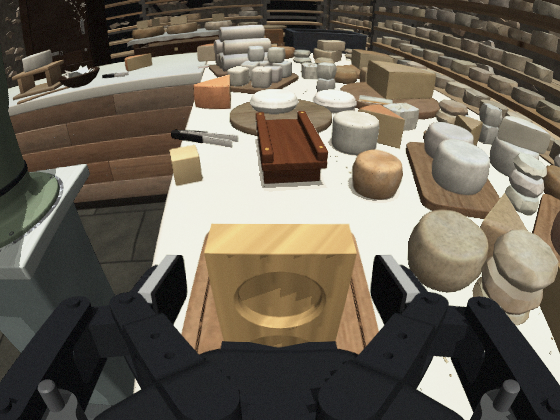

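View pics/t16.png

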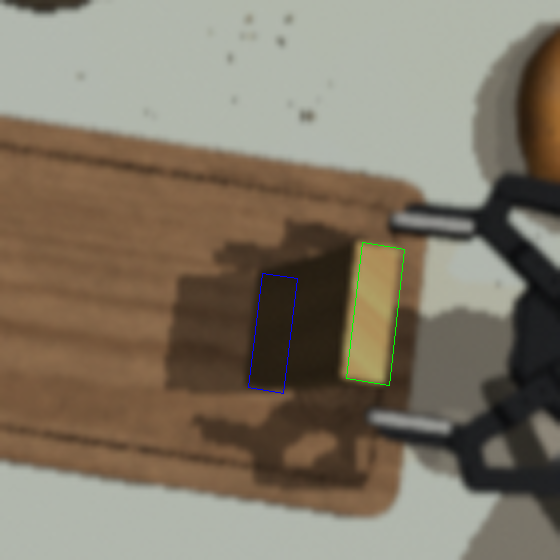

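```bash

python3 -m handwheel '[[0,0,0.1,0,0,0],[0,0,0,0,0,0],[0,0,0,0,0,0]]' -
python3 -m handwheel '[[0,0,0,0,0,0],[0,0,0,0,0,0],[0,0,0,0,0,0],[0,0,0,0,0,0],[0,0,0,0,0,0],[0,0,0,0,0,0]]' 1 70
python3 - <<'E'
from tgt import *
s=bot.observe(); R0=Ro.from_euler('xyz',s['tool_rot']).as_matrix()
pc=B+U*.085
np.savez("g2.npz",R=R0.T@Ps,t=R0.T@(pc-s['position'])); print(s['position'],s['tool_rot'],s['force'],R0.T@(pc-s['position']))
g=bot.grab_frame("scene"); w=bot.grab_frame("wrist");f=bot.grab_frame("top")
overlay(g,[],"s17.png",(330,60,470,210),4.5);cv2.imwrite("pics/w17.png",w["pixels"])
overlay(f,[],"t17.png",(330,170,470,310),4)
E
```

```text
clock: 26.68
position: [0.4981, -0.3473, 0.1721]
tool_rot: [3.128, -1.222, 1.436]
force: [-0.2, 0.7, -0.7]
grip_width: 0.0851
clock: 27.42
position: [0.4982, -0.3473, 0.1723]
tool_rot: [3.127, -1.222, 1.437]
force: [0.4, -1.5, 4.8]
grip_width: 0.0619
[ 0.49815811 -0.34727875  0.1723336 ] [ 3.12705675 -1.22236462  1.43698124] [ 0.38233466 -1.48404357  4.76306144] [-0.064506   -0.000375    0.01377303]
```

View pics/s17.png

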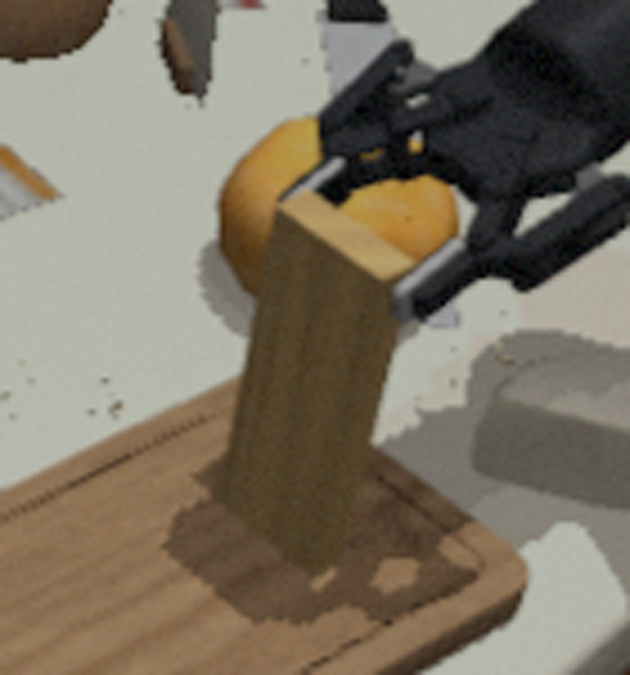

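View pics/t17.png

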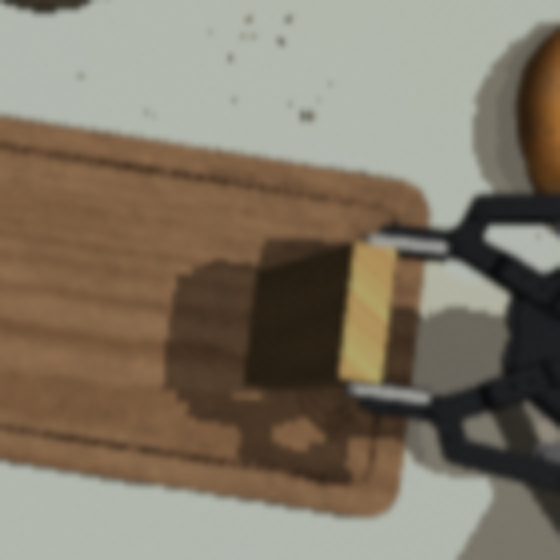

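```bash
cat > tilt.py <<'E'
from tgt import *
def pbox(pc,Rp):
    c=lambda y,z:[pc+Rp@np.array([sx*.032,y,z]) for sx in(-1,1)]
    return [np.array(c(.085,.01)+c(-.085,.01)[::-1]),np.array(c(.085,-.01)+c(-.085,-.01)[::-1])]
E
python3 - <<'E'
from tilt import *
g=bot.grab_frame("scene");f=bot.grab_frame("top"); ims=[]
for k_,crop in((g,(370,90,440,190)),(f,(385,215,450,275))):
  row=[]
  for th in (0,1.5,3):
    r=Ro.from_rotvec(-np.radians(th)*np.cross(d,U)*-1 if 0 else np.radians(th)*np.cross(U,d)).as_matrix()
    piv=B+d*.01; pc=piv+r@(B+U*.085-piv); Rp=r@Ps
    kk=dict(k_); kk["pixels"]=cv2.convertScaleAbs(k_["pixels"],alpha=1.6)
    b=pbox(pc,Rp); overlay(kk,[(b[0],(0,255,0)),(b[1],(255,0,0))],"tmp.png",crop,3.7); row.append(cv2.imread("pics/tmp.png"))
  ims.append(np.hstack(row))
w=min(i.shape[1] for i in ims); cv2.imwrite("pics/tilt.png",np.vstack([i[:,:w] for i in ims]))
E
```

```text
(no output)
```

View pics/tilt.png

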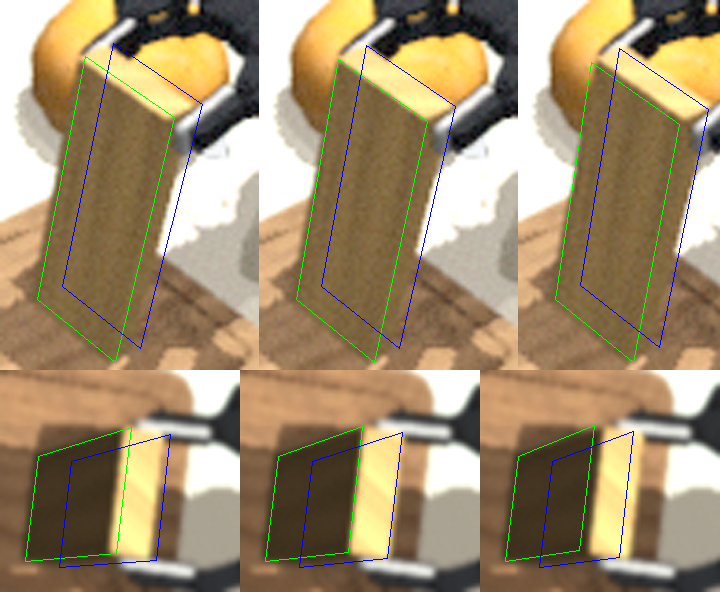

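```bash

python3 - <<'E'
from tilt import *
s=bot.observe(); R0=Ro.from_euler('xyz',s['tool_rot']).as_matrix()
r=Ro.from_rotvec(np.radians(1.5)*np.cross(U,d)).as_matrix(); piv=B+d*.01; pc=piv+r@(B+U*.085-piv); Rp=r@Ps
np.savez("g2.npz",R=R0.T@Rp,t=R0.T@(pc-s['position'])); print(R0.T@(pc-s['position']))
E
cat >> tilt.py <<'E'
k2=np.load("g2.npz"); bc=np.array([.507,-.287,0])
Pf=np.c_[np.cross(-d,-U),-d,-U]
def now():
    s=bot.observe(); R0=Ro.from_euler('xyz',s['tool_rot']).as_matrix(); return s['position']+R0@k2['t'],R0@k2['R']
def lay(dz):
    R=Pf@k2['R'].T; C=bc+d*.015+U*(.032+dz); plan(C-R@k2['t'],R)
    pc,Rp=now(); print('plank c',pc.round(4)); zs=[(pc+Rp@np.array([0,y,.01]))[2].round(4) for y in(-.085,.085)]; print('lower face z at b,a',zs)
E
python3 -m handwheel '[[0.2,0,-0.07,0,0,0],[0.4,0,-0.14,0,0,0],[0.5,0,-0.18,0,0,0],[0.3,0,-0.1,0,0,0]]'
python3 -m handwheel '[[0,0,0,0,-0.012,0],[0,0,0,0,-0.018,0],[0,0,0,0,-0.02,0],[0,0,0,0,-0.02,0],[0,0,0,0,-0.015,0],[0,0,0,0,-0.01,0]]'
python3 - <<'E'
from tilt import *
lay(.03)
g=bot.grab_frame("scene");b=pbox(*now()); overlay(g,[(b[0],(0,255,0)),(b[1],(255,0,0))],"s18.png",(320,40,480,240),3)
E
```

```text
[-0.06349568 -0.00037282  0.01577637]
clock: 28.18
position: [0.4981, -0.347, 0.2105]
tool_rot: [3.126, -1.221, 1.438]
force: [0.2, 0.7, -1.4]
grip_width: 0.0619
clock: 28.92
position: [0.4982, -0.3465, 0.2104]
tool_rot: [3.134, -0.622, 1.428]
force: [-0.2, -0.6, -2.3]
grip_width: 0.0621
pos [ 0.4982 -0.3465  0.2104] rot [ 3.134 -0.622  1.428] clk 28.93 F [-0.2 -0.6 -2.3] gw 0.0621
shift(old tool axes) [ 0.99 -0.04  8.26] shift(new axes) [7.27 0.02 4.05] rot [ 0.0009 -0.1502 -0.0007]
plank c [ 0.4919 -0.3884  0.1606]
lower face z at b,a [np.float64(0.2236), np.float64(0.0859)]
```

View pics/s18.png

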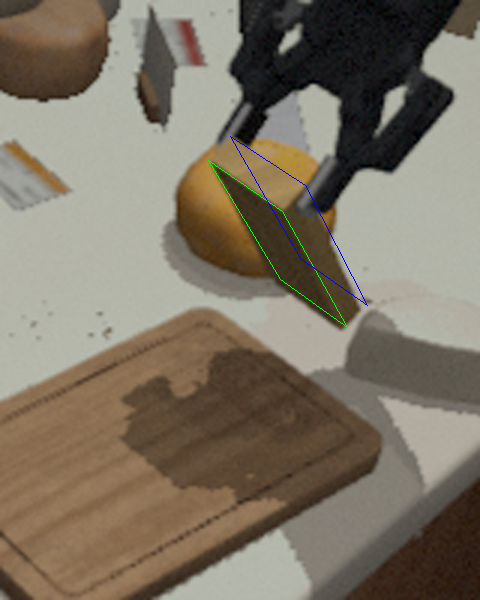

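```bash

python3 -m handwheel '[[0.3,0,0.3,0,-0.012,0],[0.4,0,0.4,0,-0.02,0],[0.5,0,0.4,0,-0.022,0],[0.5,0,0.4,0.0009,-0.022,0],[0.5,0,0.3,0,-0.022,0],[0.5,0,0.2,0,-0.022,0],[0.5,0,0.1,0,-0.018,0],[0.5,0,0,0,-0.012,0]]'
python3 - <<'E'
from tilt import *
lay(.03)
E
```

```text
clock: 29.98
position: [0.5136, -0.2418, 0.1768]
tool_rot: [-3.141, 0.32, 1.426]
force: [-0.2, -0.1, -1.2]
grip_width: 0.0622
pos [ 0.5136 -0.2418  0.1768] rot [-3.141  0.32   1.426] clk 29.98 F [-0.2 -0.1 -1.2] gw 0.0622
shift(old tool axes) [2.82 0.01 4.12] shift(new axes) [2.83 0.01 4.11] rot [-0.0004 -0.0004 -0.0005]
plank c [ 0.5038 -0.3063  0.1817]
lower face z at b,a [np.float64(0.172), np.float64(0.1715)]
```

Tilt is right. I'll descend to 3 cm above the board and check with an overlay.

```bash

python3 -m handwheel '[[0.4,0,0.5,0,0,0],[0.4,0,0.6,0,0,0],[0.4,0,0.6,0,0,0],[0.4,0,0.6,0,0,0],[0.4,0,0.6,0,0,0],[0.4,0,0.6,0,0,0],[0.3,0.01,0.4,0,-0.0004,0],[0.13,0,0.21,0,0,0]]'
python3 - <<'E'
from tilt import *
lay(.03)
g=bot.grab_frame("scene");f=bot.grab_frame("top");b=pbox(*now())
BB=box([.507,-.287],np.radians(-8.4),.19,.3,.022)
overlay(g,[(b[0],(0,255,0)),(b[1],(255,0,0))],"s19.png",(280,100,460,250),4)
overlay(f,[(b[0],(0,255,0)),(b[1],(255,0,0)),(BB,(0,0,255))],"t19.png",(280,170,450,310),4)
E
```

```text
clock: 30.98
position: [0.5187, -0.2079, 0.0562]
tool_rot: [-3.14, 0.32, 1.426]
force: [0.1, -0.6, -1.7]
grip_width: 0.0621
pos [ 0.5187 -0.2079  0.0562] rot [-3.14   0.32   1.426] clk 30.98 F [ 0.1 -0.6 -1.7] gw 0.0621
shift(old tool axes) [ 0.    0.   -0.03] shift(new axes) [ 0.    0.   -0.03] rot [-0.0006 -0.0004 -0.0004]
plank c [ 0.5088 -0.2724  0.0611]
lower face z at b,a [np.float64(0.0513), np.float64(0.0509)]
```

View pics/s19.png

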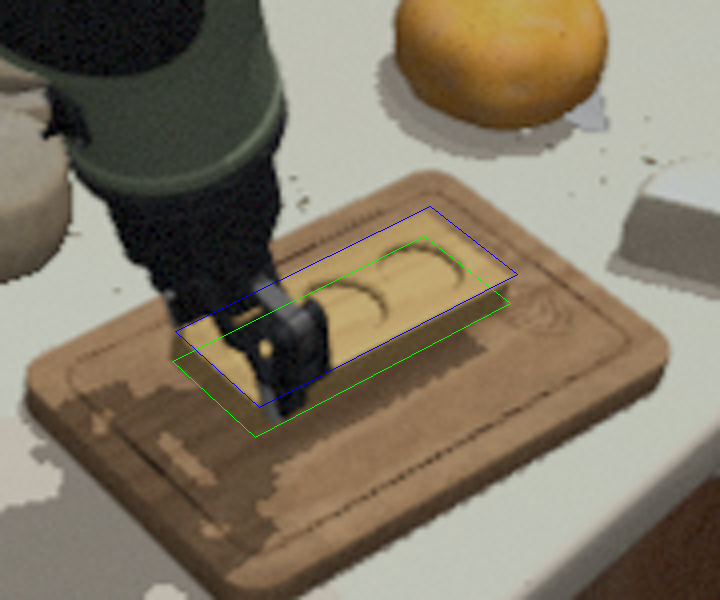

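View pics/t19.png

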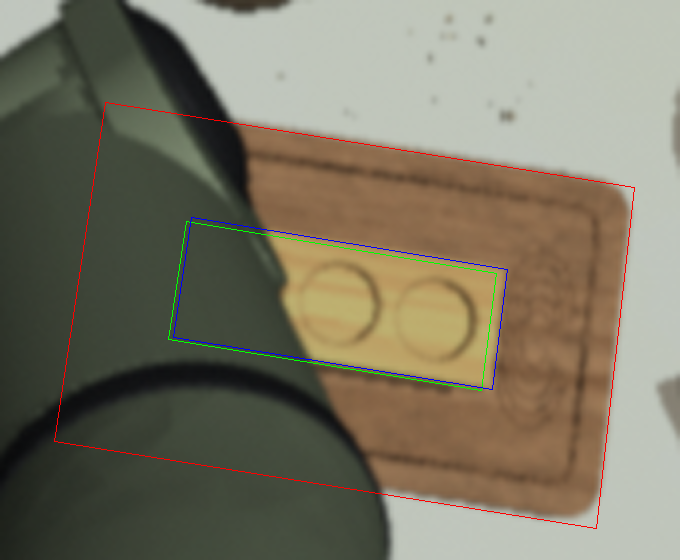

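```bash

python3 - <<'E'
from tilt import *
g=bot.grab_frame("scene");f=bot.grab_frame("top"); pc,Rp=now(); ims=[]
G=bot.observe()['position']
for k_,crop in((g,(320,140,420,210)),(f,(340,225,420,275))):
  row=[]
  for th in (1,2,3):
    r=Ro.from_rotvec(-np.radians(th)*np.cross(d,U)).as_matrix()  # end a down?
    p2=G+r@(pc-G); R2=r@Rp
    if k_ is g: print(th,[(p2+R2@np.array([0,y,.01]))[2].round(4) for y in(-.085,.085)])
    kk=dict(k_); kk["pixels"]=cv2.convertScaleAbs(k_["pixels"],alpha=1.3)
    b=pbox(p2,R2); overlay(kk,[(b[0],(0,255,0)),(b[1],(255,0,0))],"tmp.png",crop,2.6 if k_ is g else 3.25); row.append(cv2.imread("pics/tmp.png"))
  ims.append(np.hstack(row))
w=min(i.shape[1] for i in ims); cv2.imwrite("pics/tilt2.png",np.vstack([i[:,:w] for i in ims]))
E
```

```text
1 [np.float64(0.0521), np.float64(0.0547)]
2 [np.float64(0.0518), np.float64(0.0573)]
3 [np.float64(0.0514), np.float64(0.0599)]
```

View pics/tilt2.png

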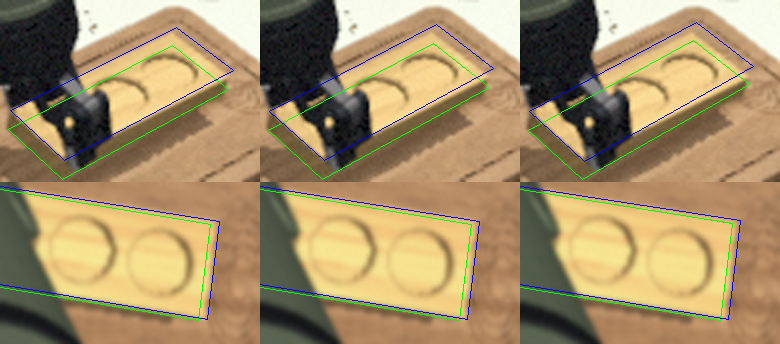

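Wrong sign; I'll try end a lower, at a larger scale.

```bash

python3 - <<'E'
from tilt import *
g=bot.grab_frame("scene"); pc,Rp=now(); row=[]
G=bot.observe()['position']
for th in (-1,-2,-3):
    r=Ro.from_rotvec(-np.radians(th)*np.cross(d,U)).as_matrix()
    p2=G+r@(pc-G); R2=r@Rp
    print(th,[(p2+R2@np.array([0,y,.01]))[2].round(4) for y in(-.085,.085)])
    kk=dict(g); kk["pixels"]=cv2.convertScaleAbs(g["pixels"],alpha=1.3)
    b=pbox(p2,R2); overlay(kk,[(b[0],(0,255,0)),(b[1],(255,0,0))],"tmp.png",(330,145,415,210),6); row.append(cv2.imread("pics/tmp.png")[:,:])
a=np.hstack(row); cv2.imwrite("pics/tilt3.png",cv2.resize(a,(800,int(a.shape[0]*800/a.shape[1])),interpolation=cv2.INTER_AREA))
E
```

```text
-1 [np.float64(0.053), np.float64(0.0496)]
-2 [np.float64(0.0533), np.float64(0.047)]
-3 [np.float64(0.0536), np.float64(0.0444)]
```

View pics/tilt3.png

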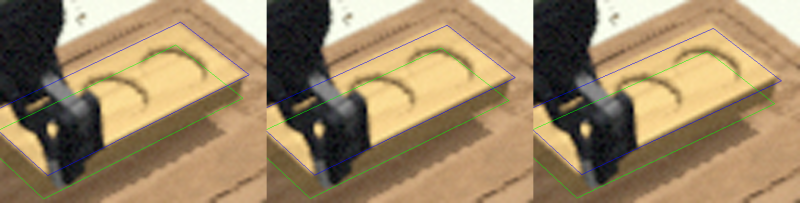

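```bash

python3 -m handwheel '[[0,0,0,0,-0.005,0],[0.08,0,0.25,0,0,0],[0.08,0,0.25,0,0,0],[0.06,0,0.2,0,0,0],[0.03,0,0.1,0,0,0],[0,0,0,0,0,0]]'
python3 - <<'E'
from tilt import *
lay(0)
g=bot.grab_frame("scene"); overlay(g,[],"s20.png",(290,110,450,240),4.8)
E
```

```text
clock: 31.98
position: [0.5183, -0.2095, 0.0358]
tool_rot: [-3.14, 0.351, 1.425]
force: [-0.7, -0.3, -1.1]
grip_width: 0.0618
pos [ 0.5183 -0.2095  0.0358] rot [-3.14   0.351  1.425] clk 31.98 F [-0.7 -0.3 -1.1] gw 0.0618
shift(old tool axes) [0.19 0.01 0.31] shift(new axes) [0.19 0.01 0.32] rot [-0.0006  0.0046 -0.0006]
plank c [ 0.5085 -0.2738  0.0428]
lower face z at b,a [np.float64(0.0304), np.float64(0.0353)]
```

View pics/s20.png

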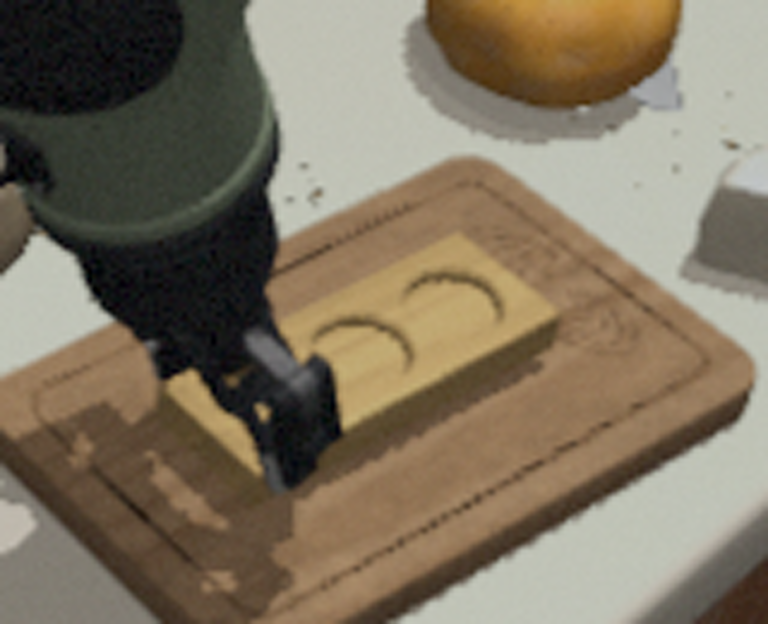

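```bash

python3 -m handwheel '[[0.03,0,0.1,0,0,0],[0.03,0,0.1,0,0,0],[0,0,0,0,0,0]]'| grep -E "pos|force"
python3 -m handwheel '[[0.02,0,0.04,0,0,0],[0,0,0,0,0,0]]'| grep -E "pos|force"
python3 -m handwheel '[[0.01,0,0.04,0,0,0],[0,0,0,0,0,0]]'| grep -E "pos|force"
python3 -m handwheel '[[0.01,0,0.04,0,0,0],[0,0,0,0,0,0]]'| grep -E "pos|force"
python3 - <<'E'
from tilt import *
lay(0)
g=bot.grab_frame("scene"); overlay(g,[],"s21.png",(290,110,450,240),4.8)
E
```

```text
position: [0.5183, -0.2098, 0.0306]
force: [-0.3, 0.1, -0.9]
position: [0.5184, -0.2096, 0.0297]
force: [-0.3, 0.3, -1.7]
position: [0.5184, -0.2097, 0.0286]
force: [0.5, -0.2, -0.3]
position: [0.5184, -0.2098, 0.0276]
force: [-0.1, -0.6, -1.8]
pos [ 0.5184 -0.2098  0.0276] rot [-3.141  0.351  1.425] clk 33.15 F [-0.1 -0.6 -1.8] gw 0.0618
shift(old tool axes) [ 0.09  0.   -0.  ] shift(new axes) [ 0.09  0.   -0.  ] rot [-0.0005  0.0046 -0.0006]
plank c [ 0.5085 -0.2741  0.0346]
lower face z at b,a [np.float64(0.0221), np.float64(0.027)]
```

View pics/s21.png

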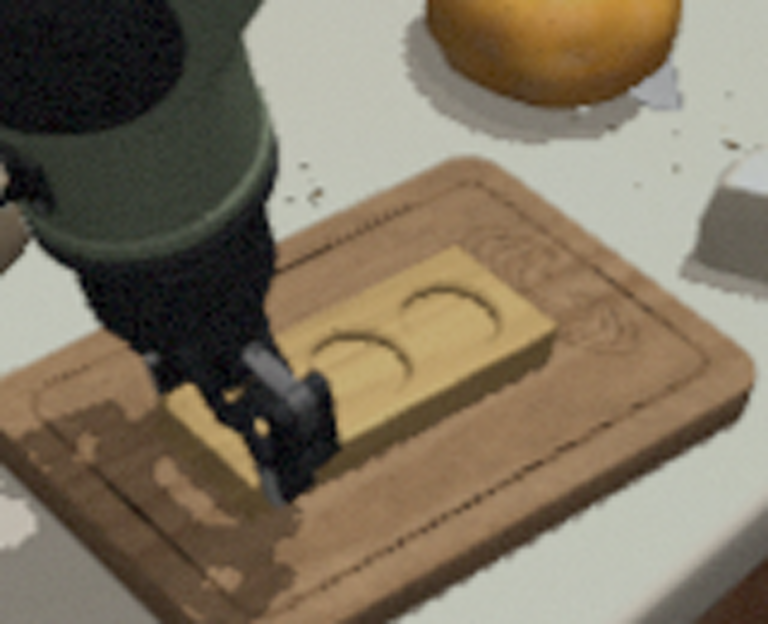

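```bash

python3 -m handwheel '[[0.01,0,0.03,0,0,0],[0,0,0,0,0,0]]'| grep -E "pos|force"
python3 -m handwheel '[[0.01,0,0.03,0,0,0],[0,0,0,0,0,0]]'| grep -E "pos|force"
python3 -m handwheel '[[0.01,0,0.02,0,0,0],[0,0,0,0,0,0]]'| grep -E "pos|force"
python3 - <<'E'
from plan import *
s=bot.observe();print(s['moment'],s['force'],s['clock'])
E
```

```text
position: [0.5184, -0.2098, 0.0268]
force: [0.4, 0.1, -1.2]
position: [0.5184, -0.2099, 0.0265]
force: [-3.2, 2.2, 9.3]
position: [0.5185, -0.2099, 0.0265]
force: [-6.9, 4.8, 21.5]
[-0.05432475  1.24940248 -0.53218976] [-6.91087621  4.76027475 21.52453403] 33.95
```

```bash

python3 -m handwheel '[[-0.01,0,-0.025,0,0,0],[0,0,0,0,0,0]]'| grep -E "pos|force"
python3 - <<'E'
from tilt import *
g=bot.grab_frame("scene"); overlay(g,[],"s22.png",(310,140,430,230),6)
E
```

```text
position: [0.5184, -0.2099, 0.0265]
force: [-4.0, 2.9, 9.5]
```

View pics/s22.png

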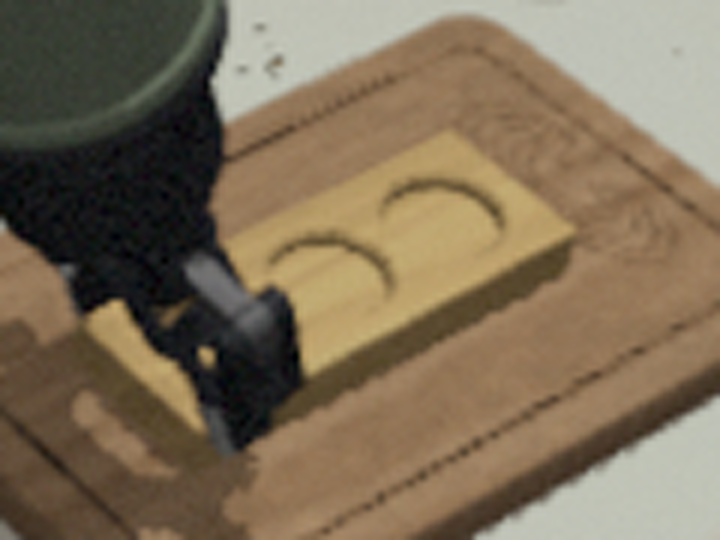

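```bash

python3 -m handwheel '[[0,0,0,0,0,0],[0,0,0,0,0,0],[0,0,0,0,0,0]]' -0.7 20
python3 -m handwheel '[[0,0,0,0,0,0],[0,0,0,0,0,0],[0,0,0,0,0,0]]' -1
python3 -m handwheel '[[0,0,-0.3,0,0,0],[0,0,-0.6,0,0,0],[0,0,-0.9,0,0,0],[0,0,-1,0,0,0],[0,0,-1,0,0,0],[0,0,-1,0,0,0],[0,0,-1,0,0,0],[0,0,-0.5,0,0,0]]'
python3 - <<'E'
from tilt import *
g=bot.grab_frame("scene");f=bot.grab_frame("top")
BB=box([.507,-.287],np.radians(-8.4),.19,.3,.022)
for n,k_ in(("s",g),("t",f)):
    for r in bot.trace(k_,"plank")[:2]: print(n,r["score"],rect(k_,r["region"],.042),r["point"])
cv2.imwrite("pics/s23.png",cv2.resize(g["pixels"],None,fx=1.4,fy=1.4)); overlay(f,[(BB,(0,0,255))],"t23.png",(280,170,450,310),4)
E
```

```text
clock: 34.62
position: [0.5184, -0.2099, 0.0261]
tool_rot: [-3.141, 0.351, 1.425]
force: [0.3, -0.2, -0.2]
grip_width: 0.0727
clock: 35.0
position: [0.5184, -0.2099, 0.0262]
tool_rot: [-3.141, 0.351, 1.425]
force: [-0.6, -0.1, 0.4]
grip_width: 0.0854
clock: 36.0
position: [0.5269, -0.1555, 0.176]
tool_rot: [3.14, 0.351, 1.425]
force: [0.2, -0.2, -0.9]
grip_width: 0.0855
s 0.93 ((505.26873779296875, -265.00537109375), (182.32766723632812, 78.47663116455078), 80.78638458251953) [360.5, 186.3]
t 0.66 ((508.407958984375, -272.2108459472656), (171.16917419433594, 66.85822296142578), 81.74481201171875) [364.8, 248.3]
```

View pics/s23.png

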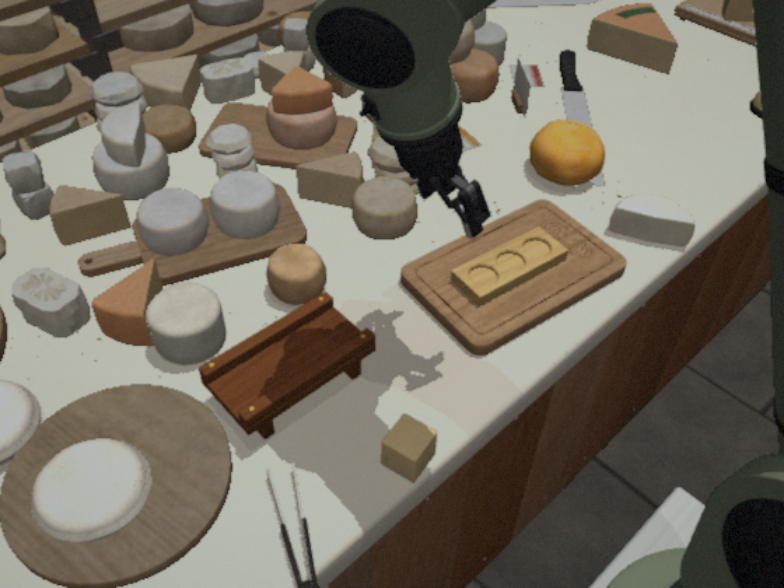

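View pics/t23.png

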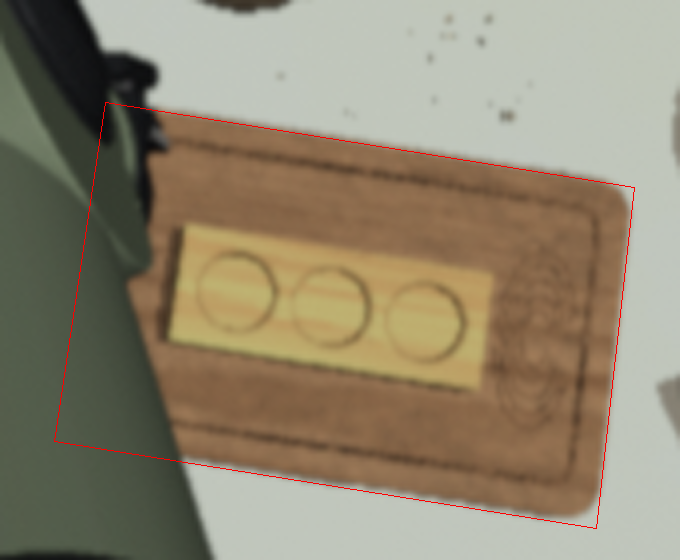

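The plank lies flat with its hollows up, well inside the board, and the cheeses sit at their original pixels. I'm handing it in.

```bash
python3 -m handwheel '[[0,0,0,0,0,0],[0,0,0,0,0,0]]'; python3 -c "
from workcell import bot
s=bot.observe();print(s['clock'],abs(s['qd']).max());print(bot.job_done())"
```

```text
clock: 36.45
position: [0.5261, -0.1564, 0.1735]
tool_rot: [-3.14, 0.351, 1.425]
force: [-0.2, -0.2, -0.3]
grip_width: 0.0856
36.45 0.0018815905292259379
the job is handed in; nothing more can be done
None
```

The plank now lies flat on the carved board with its hollows up. I handed the job in at 36.5 s.

**What I did**
- I pushed the plank about 65 mm along the channel with the closed fingers. One end then stuck out about 5 cm while the plank still lay flat.
- I gripped that end across its width, lifted it and stood the plank squarely on its far end on the board.
- With the jaws open around it, I swung the hand to the other side, gripped again, and turned the plank down onto the board. I set it down on light contact and let go.

**Last checks**
- **Placement:** the top view puts the plank's centre at about (0.508, −0.272). It measures 171 × 67 mm in line with the board, as expected for a flat plank, and sits wholly inside the board's outline. All three hollows show upward.
- **Cheeses:** in the last scene picture the cheeses stand where they were. I compared the cube's pixel position with the first picture; the tomme and drum I judged by eye.
- **Robot:** the gripper is open and clear of everything. The highest contact force I read was about 22 N, during the set-down.

**Checks that disagreed**
- The plank tilted about 1.5° when I gripped it the second time. A later picture also disagreed with my pose estimate by about 2°, and I corrected for that before setting it down.
- While swinging the hand round the standing plank, I saw a brief force of about 7 N with a shift of about 3.5 mm, which died away. I did not find its cause, and the plank stayed upright.

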